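Take up the end float of a filament winder's spindle

TASK

The filament winder's spindle slides in and out between its stops. By its hand knob push it fully in, then pull it fully out, firmly but gently against each stop, to feel how much end float it has; then slip in from above, between flange and bearing block, whichever of the three fork spacers goes in freely and takes up the float to 3 mm or less, shoulder down on the block, and let go. Push the spindle in onto the spacer and pull it out to its stop once more to check it; leave the other two spacers in their rack and everything else alone.

Things in the scene. Friction and masses are not known exactly. Their poses are not given: they have to be found in the camera images.
- winder: filament winder, fixed: aluminium base plate 12 mm thick, horizontal spindle, grey bearing block, behind it a blue-grey gear case (130 mm high) and motor. Origin on the table straight under the middle of the block's front face. Spindle axis parallel to y, 75 mm up, free end to -y; z up. Block: front face y = 0, 64 mm wide (x), flat top 97 mm up. A guide rail at x = +135 mm is 51 mm high
- gearcase: bearing block and gear case, one with the winder, same origin and axes. It holds both stops of the spindle: the block's front face (inner stop) and a thrust plate out of sight in the closed case (outer stop)
- flange_back (a point): sliding spindle, 320 to 500 g, drags with about 2 N: point on its axis at the back face of its flange, which faces the block; axes as the winder's. From there to -y: steel flange 40 mm diameter, 10 mm thick; spool seat 22 mm diameter, 57 mm long; black knob 34 mm diameter, 36 mm long. A 12 mm shaft runs from the flange into the block. Lean on each stop with 5 to 15 N for half a second; 30 N harms it
- knob_mid (a point): middle of the hand knob, on the spindle's axis, 85 mm in front (-y) of the flange's back face; moves with the spindle. Can be gripped from above across its 34 mm diameter (along the winder's x)
- bearing_face (a point): point on the bearing block's front face where the spindle's axis passes, 75 mm above the table; axes as the winder's
- rack: grey spacer rack, fixed, 64 x 140 mm, top 52 mm above the table; origin under its middle. Three slots along x, 45 mm apart in y, hold the three spacers in any order
- fork4_grip (a point): white printed fork spacer, 4 mm thick, 37 g, upright in the rack: in the middle of its grip block (24 mm along x, 18 mm along y, 44 mm tall), 30 mm above the underside of its shoulder, by which it hangs on the rack. y runs through its thickness. Fully home in the winder the shoulder rests on the block's top: this point is 127 mm above the table, over the spindle's axis. Either way round
- fork6_grip (a point): red printed fork spacer, 6 mm thick, 43 g, upright in the rack: in the middle of its grip block (24 mm along x, 18 mm along y, 44 mm tall), 30 mm above the underside of its shoulder, by which it hangs on the rack. y runs through its thickness. Fully home in the winder the shoulder rests on the block's top: this point is 127 mm above the table, over the spindle's axis. Either way round
- fork8_grip (a point): black printed fork spacer, 8 mm thick, 49 g, upright in the rack: in the middle of its grip block (24 mm along x, 18 mm along y, 44 mm tall), 30 mm above the underside of its shoulder, by which it hangs on the rack. y runs through its thickness. Fully home in the winder the shoulder rests on the block's top: this point is 127 mm above the table, over the spindle's axis. Either way round
- fork4: the 4 mm spacer; origin at the middle of the underside of its shoulder (40 x 20 x 6 mm), z up. Below hangs its blade: 40 mm wide (x), 4 mm thick (y), 38 mm long, with a slot 17 mm wide and 24 mm deep, open at the bottom, that straddles the 12 mm shaft; leg tips rounded
- fork6: the 6 mm spacer; origin at the middle of the underside of its shoulder (40 x 20 x 6 mm), z up. Below hangs its blade: 40 mm wide (x), 6 mm thick (y), 38 mm long, with a slot 17 mm wide and 24 mm deep, open at the bottom, that straddles the 12 mm shaft; leg tips rounded
- fork8: the 8 mm spacer; origin at the middle of the underside of its shoulder (40 x 20 x 6 mm), z up. Below hangs its blade: 40 mm wide (x), 8 mm thick (y), 38 mm long, with a slot 17 mm wide and 24 mm deep, open at the bottom, that straddles the 12 mm shaft; leg tips rounded
- spindle (a joint): how far the spindle is out, in m: 0 with the flange against the block, growing as it is pulled out: the gap between flange and block. The hidden outer stop is met at 5 to 11 mm, different every time and to be felt; the inner stop is the block, or the spacer once fitted
- calliper: bystander, leave alone: digital calliper lying flat, 210 mm long, 12 mm high; origin at the middle of its beam, beam along x
- red_arc: bystander, leave alone: red printed half-ring strip standing on edge, radius 70 mm, 30 mm high; origin at the centre of the arc
- screwdriver: bystander, leave alone: yellow-handled screwdriver, 200 mm; origin at its middle, blade to +x
- scraper: bystander, leave alone: black-handled scraper, 280 mm; origin at its middle, blade to +x
- adhesive: bystander, leave alone: white bottle with blue cap, 48 mm across, 130 mm tall; origin under its middle
- cone: bystander, leave alone: red printed cone, 56 mm across, 34 mm high, standing on the winder's base plate beside the gear case; origin under its middle
Things that resemble listed ones, but are neither listed nor needed, are in the scene too. Leave any turquoise look-alike of the rack alone.

How it is judged:
On the way, in this order (a step that is already met when the one before it is completed fails the run):
1. the spindle is pushed fully in, firmly against the block (value of joint spindle below 0.0012 m and contact force between spindle and gearcase above 2 N), for 0.15 s.
2. the spindle is pulled fully out, firmly against its outer stop (value of joint spindle above 0.0042 m and contact force between spindle and gearcase above 2 N), for 0.15 s.
3. a fork spacer stands fully home between flange and block, let go (((z of fork4_grip in the frame of winder between 0.1245 and 0.1295 m and x of fork4_grip in the frame of winder between -0.005 and 0.005 m and y of fork4_grip in the frame of winder between -0.012 and 0.001 m and angle between fork4_grip's own z axis and vertical below 0.2 rad and contact force between each of the arm, the fingers and fork4 below 0.1 N and contact force between spindle and fork4 below 1.5 N) or (z of fork6_grip in the frame of winder between 0.1245 and 0.1295 m and x of fork6_grip in the frame of winder between -0.005 and 0.005 m and y of fork6_grip in the frame of winder between -0.012 and 0.001 m and angle between fork6_grip's own z axis and vertical below 0.2 rad and contact force between each of the arm, the fingers and fork6 below 0.1 N and contact force between spindle and fork6 below 1.5 N) or (z of fork8_grip in the frame of winder between 0.1245 and 0.1295 m and x of fork8_grip in the frame of winder between -0.005 and 0.005 m and y of fork8_grip in the frame of winder between -0.012 and 0.001 m and angle between fork8_grip's own z axis and vertical below 0.2 rad and contact force between each of the arm, the fingers and fork8 below 0.1 N and contact force between spindle and fork8 below 1.5 N))), for 0.2 s.
4. the spindle is pushed in firmly onto the spacer (((z of fork4_grip in the frame of winder between 0.1245 and 0.1295 m and x of fork4_grip in the frame of winder between -0.005 and 0.005 m and y of fork4_grip in the frame of winder between -0.012 and 0.001 m and angle between fork4_grip's own z axis and vertical below 0.2 rad and contact force between spindle and fork4 above 2 N and value of joint spindle below 0.0052 m) or (z of fork6_grip in the frame of winder between 0.1245 and 0.1295 m and x of fork6_grip in the frame of winder between -0.005 and 0.005 m and y of fork6_grip in the frame of winder between -0.012 and 0.001 m and angle between fork6_grip's own z axis and vertical below 0.2 rad and contact force between spindle and fork6 above 2 N and value of joint spindle below 0.0072 m) or (z of fork8_grip in the frame of winder between 0.1245 and 0.1295 m and x of fork8_grip in the frame of winder between -0.005 and 0.005 m and y of fork8_grip in the frame of winder between -0.012 and 0.001 m and angle between fork8_grip's own z axis and vertical below 0.2 rad and contact force between spindle and fork8 above 2 N and value of joint spindle below 0.0092 m))), for 0.15 s.
5. the spindle is pulled out firmly to its stop, with no more than 3 mm (up to 3.6) of float left (((z of fork4_grip in the frame of winder between 0.1245 and 0.1295 m and x of fork4_grip in the frame of winder between -0.005 and 0.005 m and y of fork4_grip in the frame of winder between -0.012 and 0.001 m and angle between fork4_grip's own z axis and vertical below 0.2 rad and contact force between spindle and gearcase above 2 N and value of joint spindle between 0.003 and 0.0076 m) or (z of fork6_grip in the frame of winder between 0.1245 and 0.1295 m and x of fork6_grip in the frame of winder between -0.005 and 0.005 m and y of fork6_grip in the frame of winder between -0.012 and 0.001 m and angle between fork6_grip's own z axis and vertical below 0.2 rad and contact force between spindle and gearcase above 2 N and value of joint spindle between 0.005 and 0.0096 m) or (z of fork8_grip in the frame of winder between 0.1245 and 0.1295 m and x of fork8_grip in the frame of winder between -0.005 and 0.005 m and y of fork8_grip in the frame of winder between -0.012 and 0.001 m and angle between fork8_grip's own z axis and vertical below 0.2 rad and contact force between spindle and gearcase above 2 N and value of joint spindle between 0.007 and 0.0116 m))), for 0.15 s.
At the end, for the whole second after the job is handed in: One spacer straddles the shaft between flange and block, shoulder on the block's top (2.5 mm in height, 5 mm sideways, 0.2 rad upright), let go, at rest; the spindle is out by at most the spacer's thickness plus 3.6 mm; the other two spacers hang in the rack (((z of fork4_grip in the frame of winder between 0.1245 and 0.1295 m and x of fork4_grip in the frame of winder between -0.005 and 0.005 m and y of fork4_grip in the frame of winder between -0.012 and 0.001 m and angle between fork4_grip's own z axis and vertical below 0.2 rad and value of joint spindle below 0.0076 m and contact force between each of the arm, the fingers and fork4 below 0.1 N and linear speed of fork4 below 0.02 m/s and z of fork6_grip in the frame of rack between 0.077 and 0.087 m and x of fork6_grip in the frame of rack between -0.02 and 0.02 m and y of fork6_grip in the frame of rack between -0.06 and 0.06 m and z of fork8_grip in the frame of rack between 0.077 and 0.087 m and x of fork8_grip in the frame of rack between -0.02 and 0.02 m and y of fork8_grip in the frame of rack between -0.06 and 0.06 m) or (z of fork6_grip in the frame of winder between 0.1245 and 0.1295 m and x of fork6_grip in the frame of winder between -0.005 and 0.005 m and y of fork6_grip in the frame of winder between -0.012 and 0.001 m and angle between fork6_grip's own z axis and vertical below 0.2 rad and value of joint spindle below 0.0096 m and contact force between each of the arm, the fingers and fork6 below 0.1 N and linear speed of fork6 below 0.02 m/s and z of fork4_grip in the frame of rack between 0.077 and 0.087 m and x of fork4_grip in the frame of rack between -0.02 and 0.02 m and y of fork4_grip in the frame of rack between -0.06 and 0.06 m and z of fork8_grip in the frame of rack between 0.077 and 0.087 m and x of fork8_grip in the frame of rack between -0.02 and 0.02 m and y of fork8_grip in the frame of rack between -0.06 and 0.06 m) or (z of fork8_grip in the frame of winder between 0.1245 and 0.1295 m and x of fork8_grip in the frame of winder between -0.005 and 0.005 m and y of fork8_grip in the frame of winder between -0.012 and 0.001 m and angle between fork8_grip's own z axis and vertical below 0.2 rad and value of joint spindle below 0.0116 m and contact force between each of the arm, the fingers and fork8 below 0.1 N and linear speed of fork8 below 0.02 m/s and z of fork4_grip in the frame of rack between 0.077 and 0.087 m and x of fork4_grip in the frame of rack between -0.02 and 0.02 m and y of fork4_grip in the frame of rack between -0.06 and 0.06 m and z of fork6_grip in the frame of rack between 0.077 and 0.087 m and x of fork6_grip in the frame of rack between -0.02 and 0.02 m and y of fork6_grip in the frame of rack between -0.06 and 0.06 m))); the robot touches nothing.
It fails at once if the spindle is forced against a stop with more than 30 N (contact force between spindle and gearcase above 30 N or contact force between spindle and fork4 above 30 N or contact force between spindle and fork6 above 30 N or contact force between spindle and fork8 above 30 N).
It fails at once if a bystander is shifted by more than 30 mm (distance of any of calliper, red_arc, screwdriver, scraper, adhesive, cone from where it was at the start of the episode above 0.03 m).
It also fails if it takes over 64 s, if anything falls off the work surface, if the arm or the gripper's body presses on something with over 40 N, if the wrist force passes 120 N, or if a joint passes its speed limit or range.

ROBOT

A 7-joint arm with a two-finger parallel gripper is mounted at the origin on the work surface. World frame = base frame: x ahead of the robot, y to its left, z up, the work surface at z = 0. Lengths are in m, angles in rad, forces in N, time in s.
With the tool pointing down it reaches from about 0.4 to 0.9 m from the base axis. Payload 5.5 kg.
Tool frame: the origin (TCP) lies on the front face of the gripper's body, between the roots of the fingers; the fingertips stand 73 mm ahead of it and the grasp point (between the pads) lies 54 mm ahead of it; z points along the fingers, y is the direction in which the jaws open and shut (so a half turn about z gives the same grasp; the last joint's range is limited). The gripper opens to 85 mm and grips with 20 to 120 N. Pads are 22 mm wide; open, the fingers measure 114 mm over their backs; the gripper's body (76 mm by 85 mm) begins 54 mm behind the grasp point. The pads swing forward as they close: fully open they stand 13 mm farther back than shut.
Start: joints at [-0.994, 0.501, -0.427, 1.55, 0.221, 1.138, -0.21], TCP at [0.201, 0.618, 0.304] pointing down, gripper open.
Joint ranges: [-2.88, 2.88], [-0.31, 2.03], [-1.54, 1.56], [0.2, 2.42], [-1.41, 4.55], [0.19, 2.02], [-2.57, 2.57]. Speed limits (rad/s): [2.57, 2.57, 3.14, 3.14, 3.14, 3.14, 3.14].

INTERFACE

Orientations are given as a 3x3 rotation matrix whose columns are the frame's x, y, z axes.
In Python, from station import env gives the robot as it stands.
- The arm moves only by the tool servo_tool, never from a script. Its argument "moves" is a list of rows, each a list of 5 numbers: the shift along the tool's x, y, z in cm, then the turn about the tool's z in rad, then the finger opening in cm, from 0 to 8.54. In form: [[tx, ty, tz, roll, hand], ...]. A call has exactly 5 rows; each row is the pose to reach, as a shift and turn from the pose commanded when the call began, along the tool's axes at that moment; what a row does not reach only later rows make up. A row lasts 1/12 s, in which the tool goes at most 41.7 mm and 7.16 degrees, less where a joint would pass 70% of its speed; a pose out of reach is approached as far as the arm can. A call with a gripper value outside its range is refused whole. The fingers move at their own pace and stop on an object; "newtons" is the grip in N (left out, the last holds). Time passes only in rows, so rows that repeat a pose let the fingers close, or fill a call up. It gives the time, the measured TCP pose, the force and the opening at its end, in the units of the state.
- env.observe(): the state, without advancing time (a new reading comes with each control period).
- env.get_image(name): name is "side" or "top"; returns the picture (400x640x3 uint8, blue, green, red); there is no depth.
- env.camera_model(name): a dict with "mtx" (3x3 intrinsics, pixels), "R" (3x3) and "t" (3): a world point X has camera coordinates R X + t. Camera axes: x right, y down, z forward; pixel columns grow to the right and rows downward; lengths in m; the calibration is good to about 2 mm. A picture is of the moment at which its call begins. camera_model takes no time and is no camera call.
- env.close_job(): hands the job in, once; it reports no verdict.
Trained networks look in the newest picture that a camera, given by its name, has taken for a name from the list of things; names that differ only in an ending like _2 or _b are one class to them, and where a whole thing is asked for, a point or a joint stands for the part that bears it (a point fixed in the world has none). Each returns a list of dicts, best first, with "conf" (0 to 1); they miss things now and then, are a little off and sometimes report something else, mostly with a low value. They report only what shows in the picture. A call takes as long as a camera call. They do not tell look-alikes from the thing itself.
- env.boxes_of(camera, target): "extent" ([left, top, right, bottom] in pixels, round what is visible of it).
- env.place_of(camera, target): "uv" ([column, row] in pixels: a listed point, or the origin of a listed thing).
The state is a dict: "t": time; "joints": joint angles; "qvel": joint speeds; "joint_torque": joint torques, N m; "tcp_pos": TCP position; "orientation": TCP orientation; "contact_force": force on the tool from outside, world axes, zero at the start; "ft_torque": the same for the moment, N m; "finger_gap": finger opening in m.
Only numpy, scipy, OpenCV 4.12 (cv2) and the standard library are available. Lean on these libraries where they do the work, as an engineer would, in place of code of your own. Each camera call takes 0.05 s, during which the arm holds its last target.

## Working session

There is one attempt and no reset: what is moved stays moved. The work goes in short steps, Python scripts to look and compute and a tool call to move; the robot and the scene stay as the last step left them, time stands still between calls to the robot, and variables do not carry over. Pictures are saved under pics/ and viewed, and the job is handed in when it is done.

Besides the shell and the picture viewer there is one more tool, called after "Request:" by a JSON object that holds its "method" and its "body", one argument or row to a line. servo_tool: Moves the arm, as the interface text tells. Its arguments: {"type":"object","properties":{"moves":{"type":"array"},"newtons":{"type":"number"}},"required":["moves"]}

```bash
ls; mkdir -p pics
python3 - <<'E'
from station import env
import cv2
o=env.observe(); print(o)
for c in ("side","top"):
    im=env.get_image(c); cv2.imwrite(f"pics/{c}0.png",im)
    m=env.camera_model(c); print(c,m)
for c in ("side","top"):
    for n in ("bearing_face","knob_mid","flange_back","winder","rack","fork4_grip","fork6_grip","fork8_grip"):
        print(c,n,[(round(d["conf"],2),[round(float(x)) for x in d["uv"]]) for d in env.place_of(c,n)][:4])
print(env.observe()["t"])
E
```

```text
pics
{'t': 0.0, 'joints': array([-0.99376451,  0.50187475, -0.42675374,  1.55142486,  0.22079819,
        1.1382793 , -0.21030058]), 'qvel': array([ 0.00028814, -0.00093757, -0.00193072,  0.00037243, -0.00020141,
       -0.00012746, -0.00082139]), 'joint_torque': array([ 6.13163993e-04, -5.69516194e+01, -5.81622854e+00, -2.80936790e+01,
        1.05131985e-02,  1.19628548e-02, -1.69363659e-05]), 'tcp_pos': array([0.20055988, 0.61772146, 0.30284948]), 'orientation': array([[-9.51162462e-01,  3.08690035e-01, -6.58190114e-04],
       [ 3.08690730e-01,  9.51160725e-01, -1.81911580e-03],
       [ 6.45016661e-05, -1.93345185e-03, -9.99998129e-01]]), 'contact_force': array([-0.63956844, -0.84325496, -0.28250552]), 'ft_torque': array([-0.00279986, -0.02909046, -0.00262566]), 'finger_gap': 0.0855140313083595}
side {'mtx': array([[511.91695288,   0.        , 317.76070169],
       [  0.        , 511.91695288, 205.37177942],
       [  0.        ,   0.        ,   1.        ]]), 'R': array([[ 0.89597196, -0.4436754 ,  0.01965663],
       [-0.20792584, -0.45817944, -0.86419815],
       [ 0.39242972
[... 577 characters left out ...]
back [(0.69, [332, 199])]
side winder [(0.74, [330, 219])]
side rack [(0.86, [400, 285]), (0.68, [342, 295])]
side fork4_grip [(0.53, [398, 253])]
side fork6_grip [(0.74, [464, 304]), (0.69, [412, 269]), (0.31, [403, 264])]
side fork8_grip [(0.52, [402, 263])]
top bearing_face [(0.7, [312, 146]), (0.58, [330, 183]), (0.53, [159, 187])]
top knob_mid [(0.69, [357, 191]), (0.27, [330, 186])]
top flange_back [(0.84, [335, 182])]
top winder [(0.7, [329, 189]), (0.65, [159, 186])]
top rack [(0.97, [439, 241]), (0.86, [446, 196])]
top fork4_grip [(0.64, [440, 186]), (0.62, [469, 193])]
top fork6_grip [(0.72, [471, 194]), (0.6, [159, 185])]
top fork8_grip [(0.71, [457, 190]), (0.59, [440, 189])]
0.9
```

View pics/side0.png

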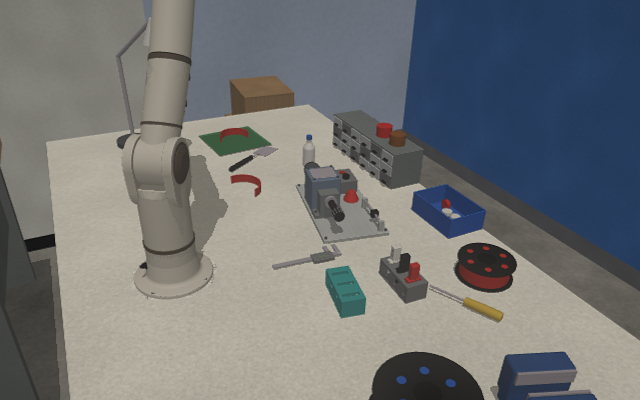

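View pics/top0.png

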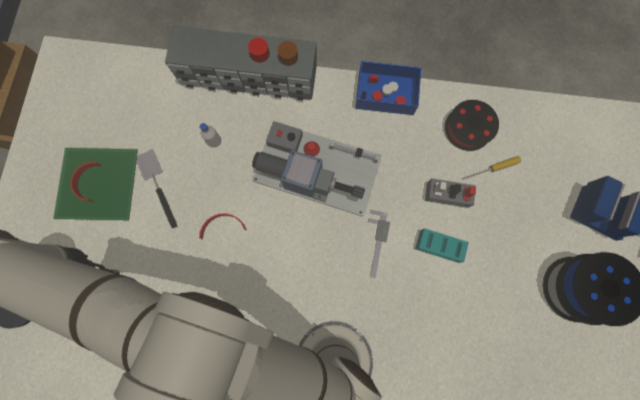

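Run:
```python
import cv2
a=cv2.imread("pics/side0.png");b=cv2.imread("pics/top0.png")
cv2.imwrite("pics/side0c.png",cv2.resize(a[150:330,270:490],None,fx=3.6,fy=3.3,interpolation=2))
cv2.imwrite("pics/top0c.png",cv2.resize(b[130:270,290:490],None,fx=4,fy=4,interpolation=2))
```

```text
(no output)
```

View pics/side0c.png

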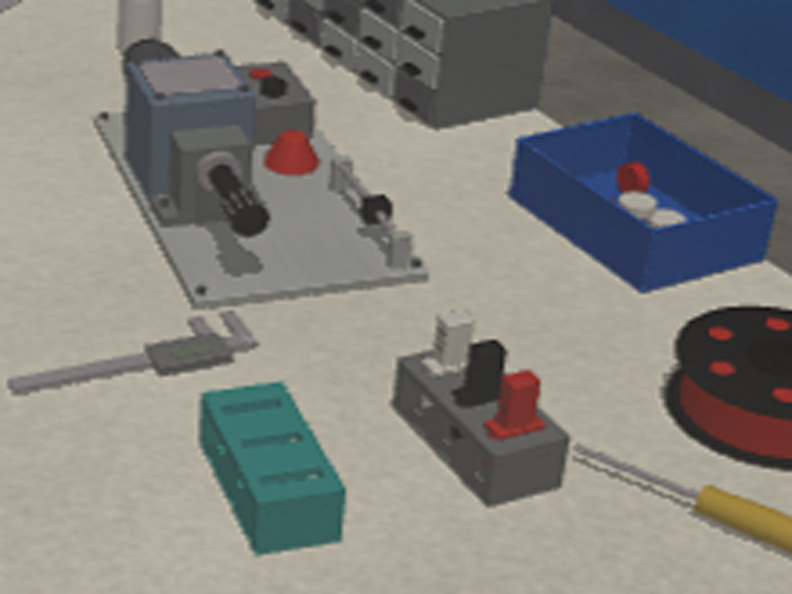

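View pics/top0c.png

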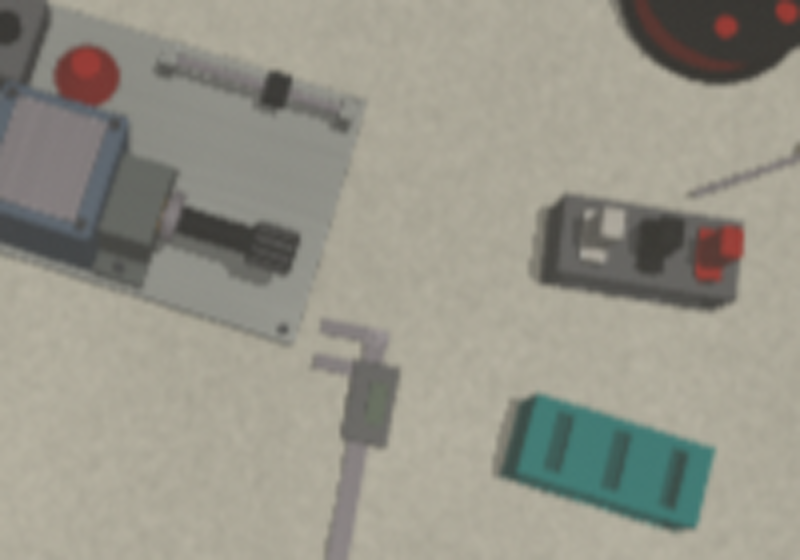

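```bash
cat > h.py <<'E'
import numpy as np, cv2
from scipy.optimize import least_squares
from station import env
CM={c:env.camera_model(c) for c in ("side","top")}
def proj(c,X):
    m=CM[c]; p=m["R"]@np.asarray(X,float)+m["t"]; q=m["mtx"]@p; return q[:2]/q[2]
def tri(uvs,z=None):
    f=lambda X: np.concatenate([proj(c,X if z is None else [X[0],X[1],z])-uv for c,uv in uvs.items()])
    r=least_squares(f,[0.6,0,0.1] if z is None else [0.6,0]); return r.x,np.abs(r.fun).max()
def onz(c,uv,z): return tri({c:np.array(uv)},z)[0]
E
python3 - <<'E'
from h import *
P={"bearing":((333,200),(330,183),.075),"knob":((336,211),(357,191),.075),"flange":((332,199),(335,182),.075),"winder":((330,219),(329,189),0),
"rack":((400,285),(446,196),0),"f4":((398,253),(440,186),.082),"f8":((402,263),(457,190),.082),"f6":((412,269),(471,194),.082)}
for n,(s,t,z) in P.items():
    X,e=tri({"side":np.array(s),"top":np.array(t)}); print(n,X.round(4),round(e,1),"side",onz("side",s,z).round(4),"top",onz("top",t,z).round(4))
for c in ("side","top"):
  for n in ("knob_mid","flange_back","bearing_face","fork4_grip","fork6_grip","fork8_grip","rack","winder"):
    print(c,n,[(round(d["conf"],2),np.round(d["uv"],1).tolist()) for d in env.place_of(c,n)][:3])
E
```

```text
bearing [0.531  0.072  0.0736] 1.9 side [0.5366 0.0699] top [0.5252 0.074 ]
knob [ 0.5063 -0.0098  0.0848] 0.5 side [0.5127 0.0046] top [ 0.5102 -0.0111]
flange [0.5271 0.0593 0.0865] 0.1 side [0.5367 0.0771] top [0.5302 0.059 ]
winder [0.5264 0.0737 0.0024] 1.0 side [0.532 0.077] top [0.5237 0.0749]
rack [ 0.5479 -0.3077 -0.0012] 0.3 side [ 0.5478 -0.3088] top [ 0.5467 -0.3069]
f4 [ 0.5598 -0.2645  0.0743] 0.8 side [ 0.5557 -0.2731] top [ 0.5549 -0.2611]
f8 [ 0.5456 -0.3126  0.0793] 1.2 side [ 0.5396 -0.3157] top [ 0.5487 -0.3133]
f6 [ 0.5415 -0.3548  0.088 ] 0.5 side [ 0.5484 -0.3485] top [ 0.5414 -0.3563]
side knob_mid [(0.57, [336.3, 210.6])]
side flange_back [(0.69, [332.3, 199.0])]
side bearing_face [(0.6, [332.8, 200.5]), (0.57, [396.3, 250.1]), (0.36, [250.6, 157.8])]
side fork4_grip [(0.53, [397.8, 253.4])]
side fork6_grip [(0.74, [463.6, 304.1]), (0.69, [411.7, 269.1]), (0.31, [403.3, 263.8])]
side fork8_grip [(0.52, [402.2, 263.4])]
side rack [(0.86, [399.7, 284.6]), (0.68, [342.4, 294.9])]
side winder [(0.74, [330.0, 219.3])]
top knob_mid [(0.69, [357.2, 191.3]), (0.27, [329.5, 186.5])]
top flange_back [(0.84, [334.6, 182.2])]
top bearing_face [(0.7, [311.8, 146.4]), (0.58, [329.8, 183.1]), (0.53, [158.6, 186.8])]
top fork4_grip [(0.64, [439.8, 186.1]), (0.62, [469.0, 193.3])]
top fork6_grip [(0.72, [470.8, 193.8]), (0.6, [159.1, 185.2])]
top fork8_grip [(0.71, [457.3, 189.9]), (0.59, [440.3, 189.0])]
top rack [(0.97, [439.1, 241.4]), (0.86, [446.2, 196.0])]
top winder [(0.7, [328.7, 189.2]), (0.65, [159.0, 186.0])]
```

```bash
cat >> h.py <<'E'
def W(p,X):
    c,s=np.cos(p[2]),np.sin(p[2]); X=np.atleast_2d(X); return np.c_[p[0]+c*X[:,0]-s*X[:,1],p[1]+s*X[:,0]+c*X[:,1],X[:,2]]
def circ(y,r,n=24):
    a=np.linspace(0,2*np.pi,n+1); return np.c_[r*np.cos(a),0*a+y,75e-3+r*np.sin(a)]
def overlay(c,img,polys,x0,y0,x1,y1,k):
    im=cv2.resize(img[y0:y1,x0:x1],None,fx=k,fy=k,interpolation=cv2.INTER_CUBIC)
    for P,col in polys:
        uv=np.array([proj(c,X) for X in P]); uv=((uv-[x0,y0]+.5)*k-.5).round().astype(int)
        cv2.polylines(im,[uv.reshape(-1,1,2)],False,col,1,cv2.LINE_AA)
    return im
def wpolys(p,d):
    R=lambda x0,x1,y0,y1,z:np.array([[x0,y0,z],[x1,y0,z],[x1,y1,z],[x0,y1,z],[x0,y0,z]])
    o=[(W(p,np.array([[-.032,0,.012],[.032,0,.012],[.032,0,.097],[-.032,0,.097],[-.032,0,.012]])),(0,255,255))]
    for y,r in((0,.02),(.01,.02),(.067,.017),(.103,.017)): o.append((W(p,circ(-y-d,r)),(0,255,0)))
    o.append((W(p,np.array([[0,0,.075],[0,-.103-d,.075]])),(255,0,255)))
    return o
def rpolys(p,half=.07):
    o=[]
    for z in(0,.052): o.append((W(p,np.array([[-.032,-half,z],[.032,-half,z],[.032,half,z],[-.032,half,z],[-.032,-half,z]])),(0,255,255)))
    for y in(-.045,0,.045):
        for z in (.06,.104): o.append((W(p,np.array([[-.012,y-.009,z],[.012,y-.009,z],[.012,y+.009,z],[-.012,y+.009,z],[-.012,y-.009,z]])),(0,255,0)))
    return o
E
python3 - <<'E'
from h import *
wo=[("side",(332.8,200.5),(0,0,.075),0),("top",(329.8,183.1),(0,0,.075),0),("side",(336.3,210.6),(0,-.085,.075),1),("top",(357.2,191.3),(0,-.085,.075),1),("side",(332.3,199),(0,0,.075),1),("top",(334.6,182.2),(0,0,.075),1),("side",(330,219.3),(0,0,0),0),("top",(328.7,189.2),(0,0,0),0)]
def f(q):
    r=[]
    for c,uv,X,m in wo:
        X=np.array(X,float); X[1]-=m*q[3]; r+=list(proj(c,W(q[:3],X)[0])-uv)
    return np.r_[r,(q[3]-.005)/.003]
w=least_squares(f,[.53,.07,-.2,.005],loss="soft_l1"); print(w.x,w.fun.round(1))
ro=[("side",(397.8,253.4),(0,.045,.082)),("top",(439.8,186.1),(0,.045,.082)),("side",(402.2,263.4),(0,0,.082)),("top",(457.3,189.9),(0,0,.082)),("side",(411.7,269.1),(0,-.045,.082)),("top",(470.8,193.8),(0,-.045,.082)),("side",(399.7,284.6),(0,0,0)),("top",(446.2,196),(0,0,0))]
g=lambda q:np.concatenate([proj(c,W(q,X)[0])-uv for c,uv,X in ro])
r=least_squares(g,[.55,-.31,0],loss="soft_l1"); print(r.x,r.fun.round(1))
np.save("w.npy",w.x);np.save("r.npy",r.x)
for c,b in(("side",(285,155,435,305)),("top",(280,130,480,230))):
    img=cv2.imread(f"pics/{c}0.png"); cv2.imwrite(f"pics/{c}1.png",overlay(c,img,wpolys(w.x,w.x[3])+rpolys(r.x),*b,4))
E
```

```text
[ 0.53011426  0.07417652 -0.25720423  0.00447044] [-2.2 -0.7  0.3 -1.6  0.8  3.3  0.1  0.6 -1.4  1.5 -3.1 -0.2 -0.1  0.2
  0.7 -2.1 -0.2]
[ 0.54810519 -0.30987414 -0.14281372] [-1.8 -1.8  1.6  0.2  1.2 -2.4 -1.4  0.2 -0.5  1.8 -0.4  0.   0.6  0.6
  0.7 -0.3]
```

View pics/side1.png

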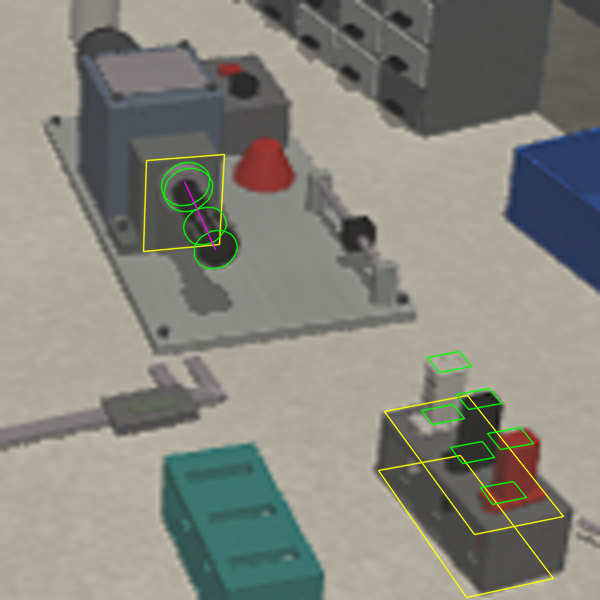

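View pics/top1.png

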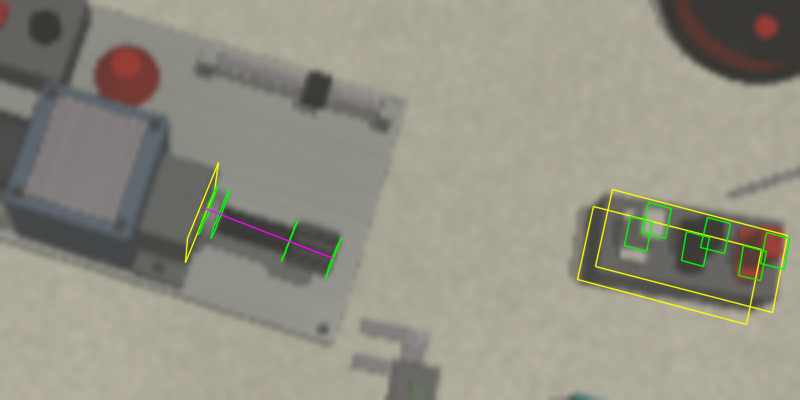

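Run:
```python
import cv2
a=cv2.imread("pics/side0.png");b=cv2.imread("pics/top0.png")
def crop(im,x0,y0,x1,y1,k,n):
    o=cv2.resize(im[y0:y1,x0:x1],None,fx=k,fy=k,interpolation=2)
    for i in range(x0,x1,5):
        if i%10==0: cv2.putText(o,str(i),(int((i-x0+.5)*k)-9,8),0,.32,(255,255,255),1)
        o[::4,int((i-x0+.5)*k)]=(255,255,0)
    for j in range(y0,y1,5):
        if j%10==0: cv2.putText(o,str(j),(0,int((j-y0+.5)*k)+4),0,.32,(255,255,255),1)
        o[int((j-y0+.5)*k),::4]=(255,255,0)
    cv2.imwrite(n,o)
crop(a,375,240,435,305,9,"pics/a1.png");crop(a,310,165,360,230,9,"pics/a2.png")
crop(b,420,170,485,215,12,"pics/b1.png");crop(b,305,160,375,205,11,"pics/b2.png")
```

```text
(no output)
```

View pics/a1.png

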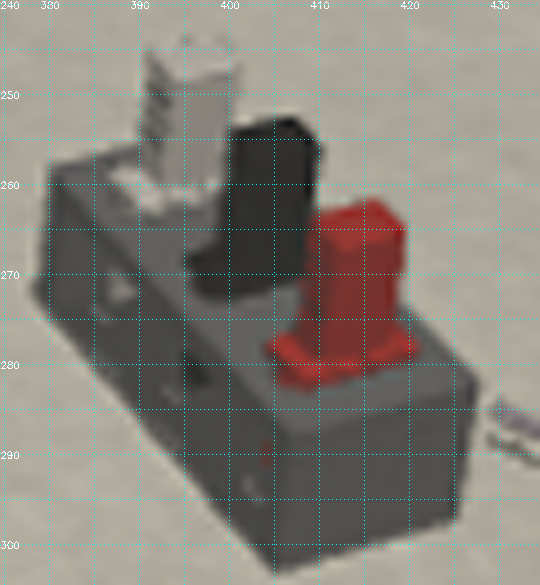

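View pics/a2.png

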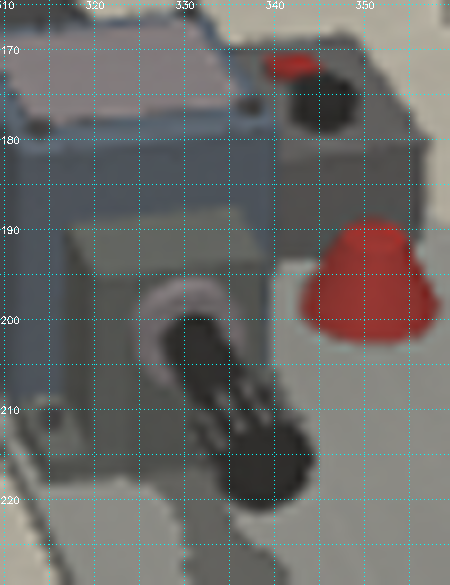

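View pics/b1.png

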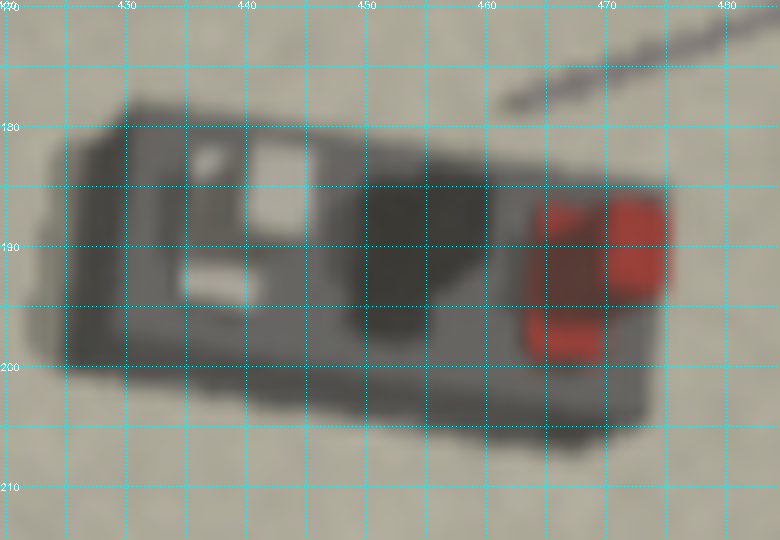

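View pics/b2.png

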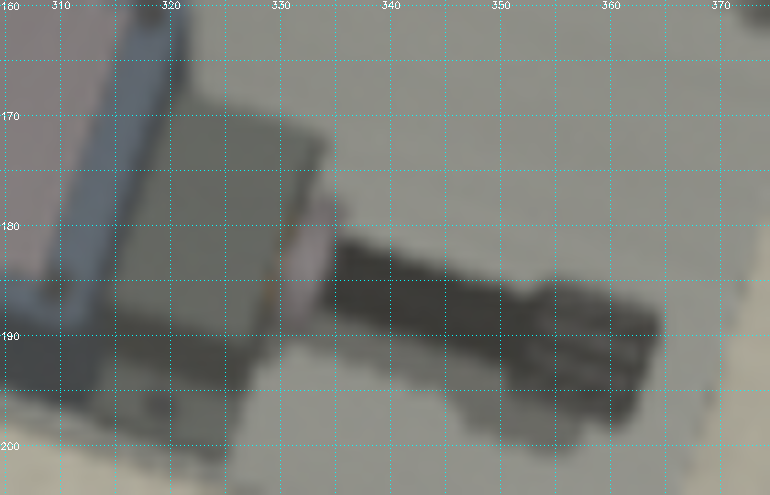

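```bash
cat > fit.py <<'E'
from h import *
wo=[("side",(319.8,195.3),(-.032,0,.097),0),("side",(339,193),(.032,0,.097),0),("top",(334,172.3),(.032,0,.097),0),("top",(327.7,191),(-.032,0,.097),0),
("side",(339,216),(0,-.103,.075),1),("top",(363,193),(0,-.103,.075),1)]
def f(q):
    r=[]
    for c,uv,X,m in wo:
        X=np.array(X,float); X[1]-=m*q[3]; r+=list(proj(c,W(q[:3],X)[0]+np.r_[0,0,0])-uv)
    return np.r_[r,(q[3]-.004)/.003]
w=least_squares(f,[.53,.07,-.2,.005]); print(w.x,w.fun.round(1))
a,b=.032,.07
ro=[("side",(380.2,257.7),(-a,b,.052)),("side",(406.5,287),(-a,-b,.052)),("side",(427.5,281.5),(a,-b,.052)),("side",(378.5,271.5),(-a,b,0)),("side",(405,303),(-a,-b,0)),("side",(425,297),(a,-b,0)),
("top",(430.5,178),(a,b,.052)),("top",(475.5,184.5),(a,-b,.052)),("top",(473,204.5),(-a,-b,.052)),("top",(425,200.5),(-a,b,0)),("top",(467.5,207),(-a,-b,0)),
("top",(443,185.2),(0,.045,.104)),("top",(472.7,190.2),(0,-.045,.104)),("side",(396.5,246),(0,.045,.104)),("side",(414.5,264),(0,-.045,.104)),("side",(405,254.5),(0,0,.104))]
g=lambda q:np.concatenate([proj(c,W(q,X)[0])-uv for c,uv,X in ro])
r=least_squares(g,[.55,-.31,0]); print(r.x,r.fun.round(1).reshape(-1,2).tolist())
for c in("side","top"):
    i=[k for k in range(len(ro)) if ro[k][0]==c]; print(c,least_squares(lambda q:g(q).reshape(-1,2)[i].ravel(),[.55,-.31,0]).x)
np.save("w.npy",w.x);np.save("r.npy",r.x)
for c,b in(("side",(310,165,440,310)),("top",(300,155,480,215))):
    img=cv2.imread(f"pics/{c}0.png"); cv2.imwrite(f"pics/{c}2.png",overlay(c,img,wpolys(w.x,w.x[3])+rpolys(r.x),*b,4))
E
python3 fit.py
```

```text
[ 0.5246808   0.07308862 -0.18484986  0.00213657] [ 0.1  0.2 -0.   0.2 -0.4 -0.6 -0.4  0.3  0.2  0.8  0.1  0.3 -0.6]
[ 0.55158602 -0.30852727 -0.0469268 ] [[-0.4, 0.1], [0.4, 0.7], [0.3, 0.2], [-0.2, 1.2], [-0.2, 0.3], [0.3, 0.2], [0.4, -0.3], [-0.3, 0.4], [0.5, 0.2], [-0.8, 0.1], [-0.4, 0.7], [0.1, -0.4], [0.3, -0.5], [-0.3, -1.3], [-0.1, -0.9], [0.1, -0.8]]
side [ 0.55175959 -0.30862023 -0.05772067]
top [ 0.55147347 -0.30847725 -0.03493355]
```

View pics/side2.png

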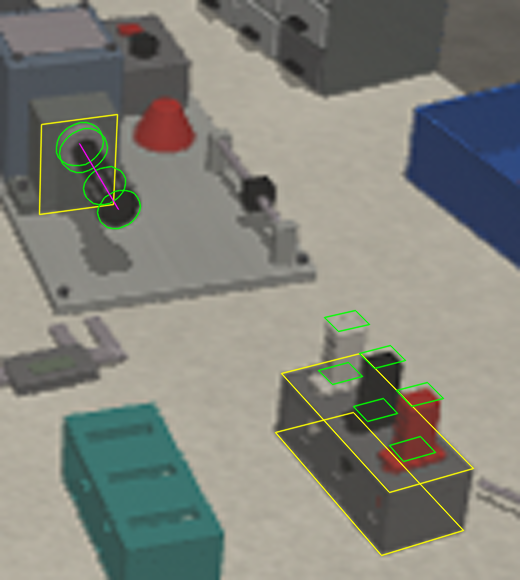

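View pics/top2.png

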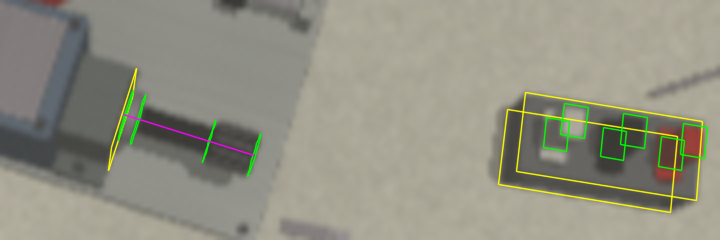

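```bash
cat >> h.py <<'E'
def goto(tgt,yaw_ty):
    """tgt TCP world; yaw_ty = world angle wanted for tool y"""
    o=env.observe(); R=o["orientation"]; d=R.T@(np.asarray(tgt)-o["tcp_pos"])*100
    a=np.arctan2(R[1,1],R[0,1]); roll=-((yaw_ty-a+np.pi)%(2*np.pi)-np.pi)
    print("t",round(o["t"],2),"tcp",o["tcp_pos"].round(4),"gap",round(o["finger_gap"],4),"F",o["contact_force"].round(1),"j",o["joints"].round(2)); print("shift cm",d.round(2),"roll",round(roll,3))
E
python3 - <<'E'
from h import *
w=np.load("w.npy")
e=np.array([onz("top",(363.2,215.5),.012),onz("top",(380.5,155),.012)]);v=e[1]-e[0];print("plate yaw",np.arctan2(v[1],v[0]),W(w,[[0,-.085-w[3],.075]]))
k=W(w,[[0,-.085-w[3],.075]])[0]
goto([k[0],k[1],.23],w[2])
E
```

```text
plate yaw -0.17609401224419616 [[ 0.50866519 -0.01256348  0.075     ]]
t 1.7 tcp [0.2006 0.6182 0.3039] gap 0.0852 F [-0.5  0.4  0.1] j [-0.99  0.5  -0.43  1.55  0.22  1.14 -0.21]
shift cm [-48.77 -50.49   7.39] roll 1.442
```

Request:
{"method": "servo_tool", "body": {
  "moves": [
    [-2.8,-2.9,0,0.12,8.5],
    [-5.6,-5.8,0,0.24,8.5],
    [-8.4,-8.7,0,0.36,8.5],
    [-11.2,-11.6,0,0.48,8.5],
    [-14,-14.5,0,0.6,8.5]
  ]
}}

```text
t: 2.12
tcp_pos: [0.2895, 0.4354, 0.304]
orientation: [[-0.606, 0.795, 0.0], [0.795, 0.606, 0.0], [0.0, 0.0, -1.0]]
contact_force: [1.1, 0.5, 0.2]
finger_gap: 0.0849
```

```bash
cat > k.py <<'E'
from h import *
import sys
w=np.load("w.npy"); z=float(sys.argv[1]); dy=float(sys.argv[2]) if len(sys.argv)>2 else 0
k=W(w,[[0,-.085-w[3]+dy,.075]])[0]
goto([k[0],k[1],z],w[2])
E
python3 k.py .23
```

```text
t 2.12 tcp [0.2895 0.4354 0.304 ] gap 0.0849 F [1.1 0.5 0.2] j [-0.79  0.26 -0.29  1.87  0.08  1.02 -0.46]
shift cm [-48.91  -9.73   7.39] roll 0.836
```

Request:
{"method": "servo_tool", "body": {
  "moves": [
    [-4.0,-0.8,0,0.12,8.5],
    [-8.0,-1.6,0,0.24,8.5],
    [-12,-2.4,0,0.36,8.5],
    [-16,-3.2,0,0.48,8.5],
    [-20,-4,0,0.6,8.5]
  ]
}}

```text
t: 2.53
tcp_pos: [0.38, 0.2525, 0.3043]
orientation: [[-0.051, 0.999, 0.001], [0.999, 0.051, 0.001], [0.001, 0.001, -1.0]]
contact_force: [0.5, -0.0, -0.2]
finger_gap: 0.0847
```

```bash
python3 k.py .23
```

```text
t 2.53 tcp [0.38   0.2525 0.3043] gap 0.0847 F [ 0.5 -0.  -0.2] j [-0.56  0.12 -0.09  2.03  0.01  0.99 -0.61]
shift cm [-27.14  11.48   7.43] roll 0.236
```

Request:
{"method": "servo_tool", "body": {
  "moves": [
    [-3.9,1.6,0,0.12,8.5],
    [-7.8,3.3,0,0.236,8.5],
    [-11.6,4.9,0,0.236,8.0],
    [-15.4,6.5,1,0.236,7.5],
    [-19.2,8.1,2,0.236,7.0]
  ]
}}

```text
t: 2.95
tcp_pos: [0.4714, 0.0676, 0.2853]
orientation: [[0.178, 0.984, 0.003], [0.984, -0.178, 0.001], [0.001, 0.003, -1.0]]
contact_force: [1.2, 0.2, 0.3]
finger_gap: 0.07
```

```bash
python3 k.py .13
```

```text
t 2.95 tcp [0.4714 0.0676 0.2853] gap 0.07 F [1.2 0.2 0.3] j [-0.3   0.18  0.11  2.01 -0.02  0.95 -0.35]
shift cm [-7.25  5.05 15.54] roll 0.006
```

Request:
{"method": "servo_tool", "body": {
  "moves": [
    [-2.5,1.7,2.5,0.006,7],
    [-5,3.4,5,0.006,7],
    [-7.25,5.05,7.0,0.006,7],
    [-7.25,5.05,8.5,0.006,7],
    [-7.25,5.05,8.5,0.006,7]
  ]
}}

```text
t: 3.37
tcp_pos: [0.5055, -0.013, 0.1965]
orientation: [[0.188, 0.982, -0.005], [0.982, -0.188, -0.001], [-0.002, -0.005, -1.0]]
contact_force: [-0.6, 0.5, -0.6]
finger_gap: 0.0699
```

```bash
python3 k.py .13
python3 - <<'E'
from h import *
for c,b in(("side",(290,120,400,250)),("top",(290,100,420,230))):
    cv2.imwrite(f"pics/{c}3.png",overlay(c,env.get_image(c),[],*b,4))
E
```

```text
t 3.37 tcp [ 0.5055 -0.013   0.1965] gap 0.0699 F [-0.6  0.5 -0.6] j [-0.16  0.36  0.15  2.01 -0.08  0.78 -0.15]
shift cm [0.11 0.34 6.65] roll -0.004
```

View pics/side3.png

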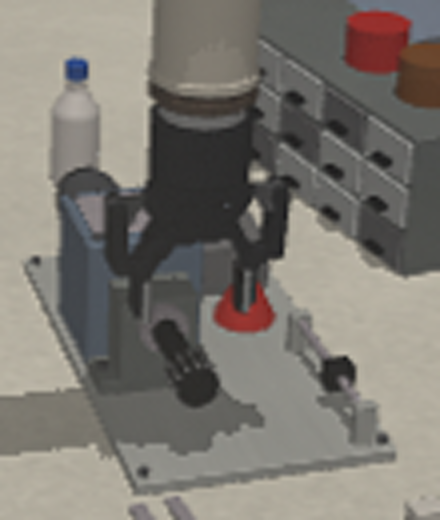

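Request:
{"method": "servo_tool", "body": {
  "moves": [
    [0.1,0.3,2,0,7],
    [0.1,0.3,4,0,7],
    [0.1,0.3,5.8,0,7],
    [0.1,0.3,6.65,0,7],
    [0.1,0.3,6.65,0,7]
  ]
}}

```text
t: 3.88
tcp_pos: [0.5095, -0.0091, 0.1325]
orientation: [[0.182, 0.983, -0.002], [0.983, -0.182, 0.001], [0.0, -0.002, -1.0]]
contact_force: [-0.6, 0.2, 0.9]
finger_gap: 0.07
```

```bash
python3 k.py .13
python3 - <<'E'
from h import *
for c,b in(("side",(290,120,400,250)),("top",(290,100,420,230))):
    cv2.imwrite(f"pics/{c}4.png",overlay(c,env.get_image(c),[],*b,4))
E
```

```text
t 3.88 tcp [ 0.5095 -0.0091  0.1325] gap 0.07 F [-0.6  0.2  0.9] j [-0.15  0.47  0.13  2.04 -0.1   0.64 -0.13]
shift cm [-0.35 -0.02  0.25] roll 0.002
```

View pics/side4.png

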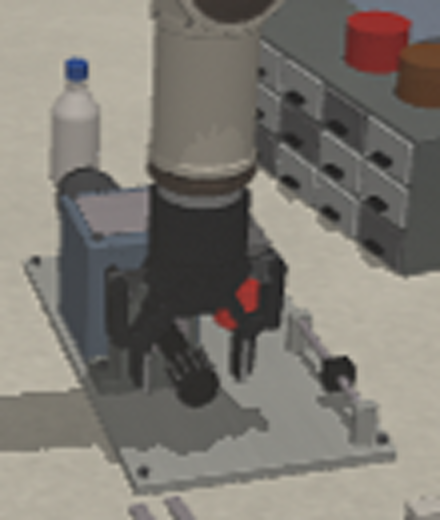

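Request:
{"method": "servo_tool", "body": {
  "moves": [
    [-0.3,0,0.2,0,7],
    [-0.3,0,0.2,0,5],
    [-0.3,0,0.2,0,3.0],
    [-0.3,0,0.2,0,3.0],
    [-0.3,0,0.2,0,2.8]
  ],
  "newtons": 40
}}

```text
t: 4.4
tcp_pos: [0.5084, -0.0133, 0.1316]
orientation: [[0.184, 0.983, -0.003], [0.983, -0.184, 0.001], [0.0, -0.003, -1.0]]
contact_force: [-5.3, 0.6, 9.7]
finger_gap: 0.033
```

```bash
python3 k.py .13
```

```text
t 4.4 tcp [ 0.5084 -0.0133  0.1316] gap 0.033 F [-5.3  0.6  9.7] j [-0.14  0.47  0.14  2.04 -0.1   0.64 -0.12]
shift cm [0.08 0.01 0.16] roll -0.001
```

Request:
{"method": "servo_tool", "body": {
  "moves": [
    [0,-0.1,-0.1,0,2.8],
    [0,-0.1,-0.1,0,2.8],
    [0.1,-0.1,-0.1,0,2.8],
    [0.2,-0.1,-0.1,0,2.8],
    [0.2,-0.1,-0.1,0,2.8]
  ]
}}

```text
t: 4.82
tcp_pos: [0.5086, -0.0115, 0.1318]
orientation: [[0.184, 0.983, -0.001], [0.983, -0.184, -0.0], [-0.0, -0.001, -1.0]]
contact_force: [-1.3, -1.6, -1.7]
finger_gap: 0.0328
```

```bash
cat > s.py <<'E'
from h import *
w=np.load("w.npy"); o=env.observe(); c,s=np.cos(w[2]),np.sin(w[2])
q=o["tcp_pos"]-np.r_[w[:2],0]; F=o["contact_force"]
print("t",round(o["t"],2),"tcp in winder mm",np.round(1000*np.array([c*q[0]+s*q[1],-s*q[0]+c*q[1],q[2]]),2),"F winder",np.round([c*F[0]+s*F[1],-s*F[0]+c*F[1],F[2]],1),"gap",round(o["finger_gap"]*1000,1),"M",o["ft_torque"].round(2))
E
python3 s.py
```

```text
t 4.82 tcp in winder mm [ -0.27 -86.12 131.79] F winder [-1.  -1.8 -1.7] gap 32.8 M [-0.28  0.55 -0.16]
```

Centred now; pushing with only the drag. Continue in.

Request:
{"method": "servo_tool", "body": {
  "moves": [
    [0.1,0,0,0,2.8],
    [0.15,0,0,0,2.8],
    [0.2,0,0,0,2.8],
    [0.25,0,0,0,2.8],
    [0.3,0,0,0,2.8]
  ]
}}

```text
t: 5.23
tcp_pos: [0.509, -0.0096, 0.1318]
orientation: [[0.185, 0.983, -0.001], [0.983, -0.185, -0.001], [-0.002, -0.001, -1.0]]
contact_force: [-4.5, -5.6, 0.8]
finger_gap: 0.0328
```

```bash
python3 s.py
```

```text
t 5.23 tcp in winder mm [ -0.25 -84.15 131.78] F winder [-3.4 -6.3  0.8] gap 32.8 M [-1.26  0.91 -0.09]
```

Request:
{"method": "servo_tool", "body": {
  "moves": [
    [0.03,-0.05,0,0,2.8],
    [0.06,-0.05,0,0,2.8],
    [0.1,-0.05,0,0,2.8],
    [0.1,-0.05,0,0,2.8],
    [0.1,-0.05,0,0,2.8]
  ]
}}

```text
t: 5.65
tcp_pos: [0.5089, -0.0095, 0.1318]
orientation: [[0.185, 0.983, -0.001], [0.983, -0.185, -0.002], [-0.002, -0.0, -1.0]]
contact_force: [-2.3, -7.9, -0.5]
finger_gap: 0.033
```

```bash
python3 s.py
```

```text
t 5.65 tcp in winder mm [ -0.33 -84.1  131.81] F winder [-0.8 -8.2 -0.5] gap 33.0 M [-1.55  0.71 -0.05]
```

Request:
{"method": "servo_tool", "body": {
  "moves": [
    [0.1,0,0,0,2.8],
    [0.15,0,0,0,2.8],
    [0.15,0,0,0,2.8],
    [0.15,0,0,0,2.8],
    [0.15,0,0,0,2.8]
  ]
}}

```text
t: 6.07
tcp_pos: [0.5089, -0.0094, 0.1318]
orientation: [[0.186, 0.982, -0.001], [0.982, -0.186, -0.004], [-0.004, -0.0, -1.0]]
contact_force: [-2.6, -10.6, -0.1]
finger_gap: 0.0329
```

```bash
python3 s.py
```

```text
t 6.07 tcp in winder mm [ -0.32 -83.99 131.78] F winder [ -0.6 -10.9  -0.1] gap 32.9 M [-2.15  0.83 -0.01]
```

Request:
{"method": "servo_tool", "body": {
  "moves": [
    [-0.2,0,0,0,2.8],
    [-0.4,0,0,0,2.8],
    [-0.6,0,0,0,2.8],
    [-0.8,0,0,0,2.8],
    [-0.9,0,0,0,2.8]
  ]
}}

```text
t: 6.48
tcp_pos: [0.5081, -0.0137, 0.1318]
orientation: [[0.183, 0.983, 0.0], [0.983, -0.183, 0.001], [0.001, 0.0, -1.0]]
contact_force: [-0.1, 2.7, -5.5]
finger_gap: 0.0329
```

```bash
python3 s.py
```

```text
t 6.48 tcp in winder mm [ -0.39 -88.33 131.83] F winder [-0.6  2.6 -5.5] gap 32.9 M [ 0.47  0.18 -0.25]
```

Request:
{"method": "servo_tool", "body": {
  "moves": [
    [-0.05,0,0,0,2.8],
    [-0.1,0,0,0,2.8],
    [-0.15,0,0,0,2.8],
    [-0.2,0,0,0,2.8],
    [-0.25,0,0,0,2.8]
  ]
}}

```text
t: 6.9
tcp_pos: [0.5074, -0.017, 0.1319]
orientation: [[0.184, 0.983, -0.0], [0.983, -0.184, 0.0], [0.0, -0.0, -1.0]]
contact_force: [0.4, 1.7, -7.1]
finger_gap: 0.0331
```

```bash
python3 s.py
```

```text
t 6.9 tcp in winder mm [ -0.4  -91.76 131.87] F winder [ 0.1  1.8 -7.1] gap 33.1 M [ 0.44  0.08 -0.21]
```

Request:
{"method": "servo_tool", "body": {
  "moves": [
    [-0.05,0,0.05,0,2.8],
    [-0.1,0,0.1,0,2.8],
    [-0.15,0,0.1,0,2.8],
    [-0.2,0,0.1,0,2.8],
    [-0.25,0,0.1,0,2.8]
  ]
}}

```text
t: 7.32
tcp_pos: [0.507, -0.0192, 0.1317]
orientation: [[0.184, 0.983, 0.0], [0.983, -0.184, 0.001], [0.001, 0.0, -1.0]]
contact_force: [-3.9, 4.2, 7.1]
finger_gap: 0.0328
```

```bash
python3 s.py
```

```text
t 7.32 tcp in winder mm [ -0.4  -94.   131.71] F winder [-4.6  3.4  7.1] gap 32.8 M [ 0.95  0.96 -0.2 ]
```

Request:
{"method": "servo_tool", "body": {
  "moves": [
    [-0.05,0,-0.03,0,2.8],
    [-0.1,-0.05,-0.05,0,2.8],
    [-0.15,-0.05,-0.05,0,2.8],
    [-0.2,-0.05,-0.05,0,2.8],
    [-0.2,-0.05,-0.05,0,2.8]
  ]
}}

```text
t: 7.73
tcp_pos: [0.5069, -0.0194, 0.1318]
orientation: [[0.183, 0.983, 0.002], [0.983, -0.183, 0.002], [0.002, 0.001, -1.0]]
contact_force: [0.7, 7.4, -1.9]
finger_gap: 0.0326
```

```bash
python3 s.py
```

```text
t 7.73 tcp in winder mm [ -0.47 -94.18 131.81] F winder [-0.6  7.4 -1.9] gap 32.6 M [ 1.59  0.24 -0.29]
```

Request:
{"method": "servo_tool", "body": {
  "moves": [
    [-0.05,0,0,0,2.8],
    [-0.1,0,0,0,2.8],
    [-0.15,0,0,0,2.8],
    [-0.15,0,0,0,2.8],
    [-0.15,0,0,0,2.8]
  ]
}}

```text
t: 8.15
tcp_pos: [0.5069, -0.0195, 0.1318]
orientation: [[0.182, 0.983, 0.002], [0.983, -0.182, 0.004], [0.004, 0.001, -1.0]]
contact_force: [1.4, 11.3, -2.9]
finger_gap: 0.0328
```

```bash
python3 s.py
```

```text
t 8.15 tcp in winder mm [ -0.47 -94.29 131.81] F winder [-0.7 11.4 -2.9] gap 32.8 M [ 2.22  0.06 -0.38]
```

Request:
{"method": "servo_tool", "body": {
  "moves": [
    [0.15,0,0,0,2.8],
    [0.3,0,0,0,3.5],
    [0.3,0,0,0,5],
    [0.3,0,0,0,6],
    [0.3,0,0,0,6]
  ]
}}

```text
t: 8.57
tcp_pos: [0.5068, -0.0209, 0.1318]
orientation: [[0.185, 0.983, 0.001], [0.983, -0.185, -0.001], [-0.001, 0.001, -1.0]]
contact_force: [0.1, 0.5, -1.1]
finger_gap: 0.0597
```

```bash
python3 s.py
python3 - <<'E'
from h import *
r=np.load("r.npy")
for y in(.045,0,-.045): print(W(r,[[0,y,.082]]))
X=W(r,[[0,0,.21]])[0]; goto(X,r[2])
E
```

```text
t 8.57 tcp in winder mm [ -0.3  -95.64 131.75] F winder [ 0.   0.5 -1.1] gap 59.7 M [-0.07  0.01  0.01]
[[ 0.55369695 -0.26357681  0.082     ]]
[[ 0.55158602 -0.30852727  0.082     ]]
[[ 0.54947509 -0.35347773  0.082     ]]
t 8.57 tcp [ 0.5068 -0.0209  0.1318] gap 0.0597 F [ 0.1  0.5 -1.1] j [-0.13  0.47  0.14  2.05 -0.1   0.63 -0.11]
shift cm [-27.45   9.72  -7.8 ] roll -0.139
```

Request:
{"method": "servo_tool", "body": {
  "moves": [
    [0.1,0,-3.5,0,6],
    [0,0,-6.5,0,6],
    [-3,1,-8,-0.05,6],
    [-6.8,2.4,-8,-0.1,6],
    [-10.7,3.8,-8,-0.14,6]
  ]
}}

```text
t: 8.98
tcp_pos: [0.5255, -0.1328, 0.2135]
orientation: [[0.039, 0.999, 0.004], [0.999, -0.039, -0.0], [-0.0, 0.004, -1.0]]
contact_force: [0.2, -0.3, 0.1]
finger_gap: 0.0603
```

```bash
cat > f.py <<'E'
from h import *
import sys
r=np.load("r.npy"); X=W(r,[[0,float(sys.argv[2]),float(sys.argv[1])]])[0]; goto(X,r[2])
E
python3 f.py .21 0
```

```text
t 8.98 tcp [ 0.5255 -0.1328  0.2135] gap 0.0603 F [ 0.2 -0.3  0.1] j [ 0.06  0.39  0.17  1.92 -0.09  0.83  0.23]
shift cm [-17.46   3.29   0.37] roll 0.008
```

Request:
{"method": "servo_tool", "body": {
  "moves": [
    [-4,0.8,0,0.008,6],
    [-8,1.6,0,0.008,6],
    [-12,2.4,0,0.008,6],
    [-15.5,3.1,0,0.008,6],
    [-17.3,3.3,0.3,0.008,6]
  ]
}}

```text
t: 9.4
tcp_pos: [0.5487, -0.3136, 0.2095]
orientation: [[0.059, 0.998, 0.002], [0.998, -0.059, -0.005], [-0.005, 0.002, -1.0]]
contact_force: [-0.4, -0.9, 0.9]
finger_gap: 0.0601
```

```bash
python3 f.py .136 0;  python3 - <<'E'
from h import *
w=np.load("w.npy")
for c,b in(("side",(310,160,440,310)),("top",(300,120,490,220))):
    I=env.get_image(c); cv2.imwrite(f"pics/{c}5raw.png",I); cv2.imwrite(f"pics/{c}5.png",overlay(c,I,wpolys(w,.0099)if c=="top" else [],*b,4))
E
```

```text
t 9.4 tcp [ 0.5487 -0.3136  0.2095] gap 0.0601 F [-0.4 -0.9  0.9] j [ 0.32  0.54  0.21  1.7  -0.13  0.91  0.52]
shift cm [0.56 0.25 7.35] roll -0.012
```

View pics/side5.png

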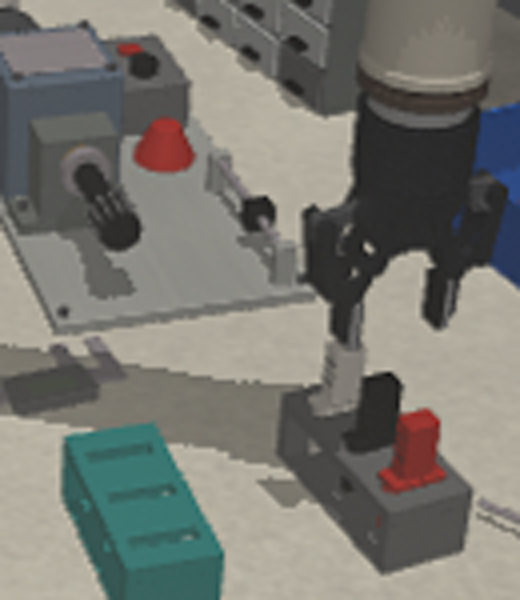

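View pics/top5.png

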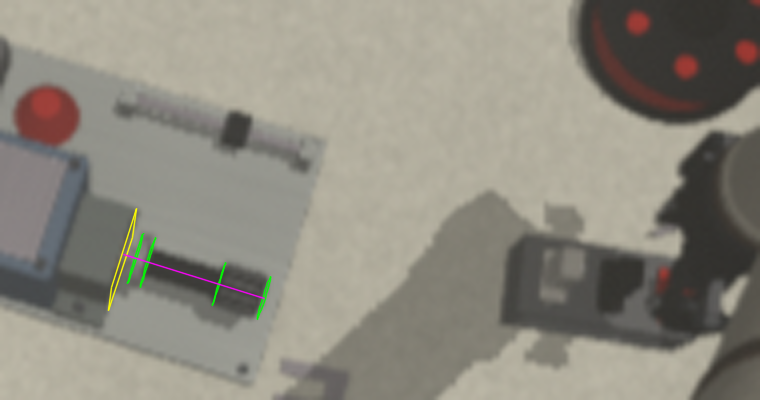

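Request:
{"method": "servo_tool", "body": {
  "moves": [
    [0.5,0.25,0,-0.012,6],
    [0.5,0.25,2,-0.012,5.5],
    [0.5,0.25,4,-0.012,5.5],
    [0.5,0.25,6,-0.012,5.5],
    [0.5,0.25,6.6,-0.012,5.5]
  ]
}}

```text
t: 9.92
tcp_pos: [0.5511, -0.2978, 0.1395]
orientation: [[0.037, 0.999, -0.004], [0.999, -0.037, 0.004], [0.003, -0.004, -1.0]]
contact_force: [-1.1, 1.2, -0.6]
finger_gap: 0.055
```

```bash
python3 f.py .136 0;  python3 - <<'E'
from h import *
for c,b in(("side",(350,160,440,310)),("top",(400,140,490,220))):
    I=env.get_image(c); cv2.imwrite(f"pics/{c}6.png",overlay(c,I,[],*b,4))
E
```

```text
t 9.92 tcp [ 0.5511 -0.2978  0.1395] gap 0.055 F [-1.1  1.2 -0.6] j [ 0.32  0.63  0.18  1.74 -0.15  0.79  0.53]
shift cm [-1.07  0.09  0.35] roll 0.01
```

View pics/side6.png

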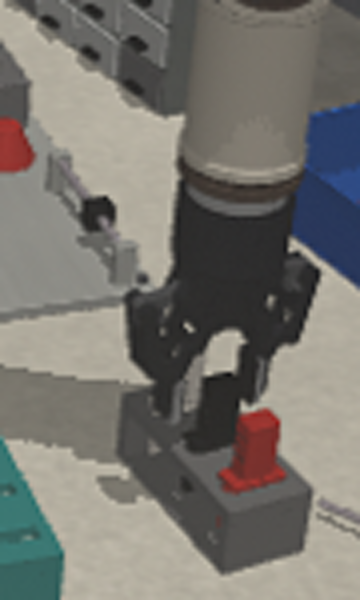

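Request:
{"method": "servo_tool", "body": {
  "moves": [
    [-0.5,0.1,0.1,0.01,5.5],
    [-1.0,0.1,0.3,0.01,5.5],
    [-1.0,0.1,0.3,0.01,5.5],
    [-1.0,0.1,0.3,0.01,5.5],
    [-1.0,0.1,0.3,0.01,5.5]
  ]
}}

```text
t: 10.43
tcp_pos: [0.5528, -0.312, 0.1402]
orientation: [[0.051, 0.999, 0.001], [0.999, -0.051, -0.0], [-0.0, 0.001, -1.0]]
contact_force: [0.4, 0.2, 0.2]
finger_gap: 0.055
```

```bash
python3 f.py .136 0;  python3 - <<'E'
from h import *
for c,b in(("side",(350,160,440,310)),("top",(400,140,490,220))):
    I=env.get_image(c); cv2.imwrite(f"pics/{c}7.png",overlay(c,I,[],*b,4))
E
```

```text
t 10.43 tcp [ 0.5528 -0.312   0.1402] gap 0.055 F [0.4 0.2 0.2] j [ 0.34  0.63  0.18  1.72 -0.15  0.8   0.54]
shift cm [ 0.34 -0.14  0.42] roll -0.005
```

View pics/side7.png

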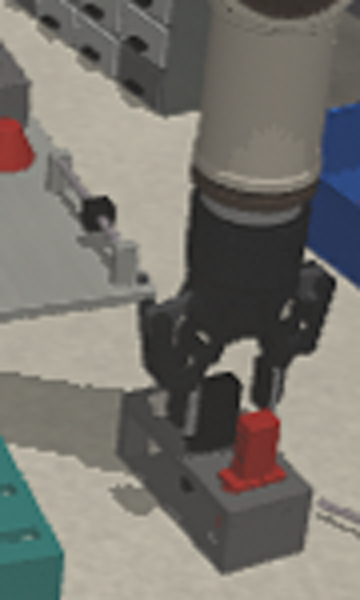

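Request:
{"method": "servo_tool", "body": {
  "moves": [
    [0.3,-0.1,0.3,0,5.5],
    [0.3,-0.1,0.4,0,5.5],
    [0.3,-0.1,0.4,0,5.0],
    [0.3,-0.1,0.4,0,4],
    [0.3,-0.1,0.4,0,3.5]
  ],
  "newtons": 80
}}

```text
t: 10.95
tcp_pos: [0.5518, -0.3085, 0.1354]
orientation: [[0.051, 0.999, -0.0], [0.999, -0.051, -0.0], [-0.0, -0.0, -1.0]]
contact_force: [0.7, -0.5, -0.2]
finger_gap: 0.035
```

```bash
python3 f.py .136 0
```

```text
t 10.95 tcp [ 0.5518 -0.3085  0.1354] gap 0.035 F [ 0.7 -0.5 -0.2] j [ 0.33  0.64  0.18  1.73 -0.15  0.79  0.54]
shift cm [ 0.   -0.02 -0.06] roll -0.004
```

Well centred. Close.

Request:
{"method": "servo_tool", "body": {
  "moves": [
    [0,0,0,0,2.2],
    [0,0,0,0,1.8],
    [0,0,0,0,1.8],
    [0,0,0,0,1.8],
    [0,0,0,0,1.8]
  ],
  "newtons": 80
}}

```text
t: 11.37
tcp_pos: [0.5519, -0.3087, 0.1357]
orientation: [[0.051, 0.999, 0.0], [0.999, -0.051, -0.0], [-0.0, 0.0, -1.0]]
contact_force: [-0.0, -0.4, 2.0]
finger_gap: 0.0232
```

```bash
python3 f.py .136 0
```

```text
t 11.37 tcp [ 0.5519 -0.3087  0.1357] gap 0.0232 F [-0.  -0.4  2. ] j [ 0.33  0.64  0.18  1.73 -0.15  0.79  0.54]
shift cm [ 0.02 -0.03 -0.03] roll -0.004
```

Request:
{"method": "servo_tool", "body": {
  "moves": [
    [0,0,-1,0,1.8],
    [0,0,-3,0,1.8],
    [0,0,-5.5,0,1.8],
    [0,0,-8,0,1.8],
    [0,0,-10.5,0,1.8]
  ]
}}

```text
t: 11.78
tcp_pos: [0.5514, -0.3084, 0.2418]
orientation: [[0.051, 0.999, -0.001], [0.999, -0.051, 0.0], [0.0, -0.001, -1.0]]
contact_force: [-0.2, 0.8, -0.6]
finger_gap: 0.0232
```

```bash
cat > g.py <<'E'
from h import *
import sys
w=np.load("w.npy"); X=W(w,[[float(sys.argv[3]) if len(sys.argv)>3 else 0,float(sys.argv[2]),float(sys.argv[1])]])[0]; goto(X,w[2])
E
python3 g.py .245 -.005;  python3 - <<'E'
from h import *
for c,b in(("side",(350,160,440,310)),("top",(400,140,490,220))):
    I=env.get_image(c); cv2.imwrite(f"pics/{c}8.png",overlay(c,I,[],*b,4))
E
```

```text
t 11.78 tcp [ 0.5514 -0.3084  0.2418] gap 0.0232 F [-0.2  0.8 -0.6] j [ 0.31  0.5   0.21  1.67 -0.12  0.98  0.51]
shift cm [37.47 -4.68 -0.3 ] roll 0.134
```

View pics/side8.png

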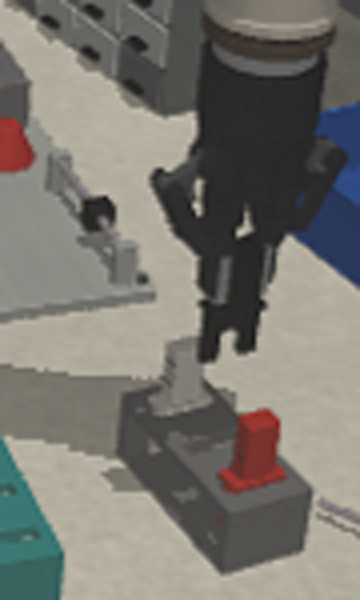

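Request:
{"method": "servo_tool", "body": {
  "moves": [
    [3,-0.4,-1,0.03,1.8],
    [7,-0.9,-1.5,0.06,1.8],
    [11,-1.4,-1.5,0.1,1.8],
    [15,-1.9,-1.5,0.134,1.8],
    [19,-2.4,-1.5,0.134,1.8]
  ]
}}

```text
t: 12.3
tcp_pos: [0.5366, -0.1159, 0.2553]
orientation: [[0.186, 0.982, -0.001], [0.982, -0.186, 0.0], [0.0, -0.001, -1.0]]
contact_force: [0.5, 0.8, -1.1]
finger_gap: 0.0228
```

```bash
python3 g.py .245 -.005
```

```text
t 12.3 tcp [ 0.5366 -0.1159  0.2553] gap 0.0228 F [ 0.5  0.8 -1.1] j [ 0.01  0.35  0.19  1.87 -0.08  0.93  0.05]
shift cm [17.84 -4.68  1.03] roll -0.003
```

Request:
{"method": "servo_tool", "body": {
  "moves": [
    [4,-1,0,0,1.8],
    [8,-2.1,0,0,1.8],
    [12,-3.1,0,0,1.8],
    [15.5,-4.1,0,0,1.8],
    [17.8,-4.7,0,0,1.8]
  ]
}}

```text
t: 12.72
tcp_pos: [0.5226, 0.0708, 0.2552]
orientation: [[0.179, 0.984, -0.001], [0.984, -0.179, 0.002], [0.001, -0.002, -1.0]]
contact_force: [-0.2, 0.4, -0.6]
finger_gap: 0.0231
```

Request:
{"method": "servo_tool", "body": {
  "moves": [
    [0,0,0.5,0,1.8],
    [0,0,1,0,1.8],
    [0,0,1,0,1.8],
    [0,0,1,0,1.8],
    [0,0,1,0,1.8]
  ]
}}

```text
t: 13.13
tcp_pos: [0.5241, 0.0642, 0.2453]
orientation: [[0.187, 0.982, -0.0], [0.982, -0.187, -0.001], [-0.001, -0.0, -1.0]]
contact_force: [0.1, -0.4, -0.8]
finger_gap: 0.023
```

```bash
python3 g.py .2225 -.005; python3 s.py;  python3 - <<'E'
from h import *
for c,b in(("side",(290,140,380,250)),("top",(280,110,410,220))):
    I=env.get_image(c);cv2.imwrite(f"pics/{c}9raw.png",I); cv2.imwrite(f"pics/{c}9.png",overlay(c,I,[],*b,5))
E
```

```text
t 13.13 tcp [0.5241 0.0642 0.2453] gap 0.023 F [ 0.1 -0.4 -0.8] j [-0.27  0.32  0.11  1.93 -0.05  0.89 -0.32]
shift cm [ 0.39 -0.1   2.28] roll -0.003
t 13.13 tcp in winder mm [  1.02  -8.85 245.29] F winder [ 0.2 -0.4 -0.8] gap 23.0 M [0.02 0.02 0.01]
```

View pics/side9.png

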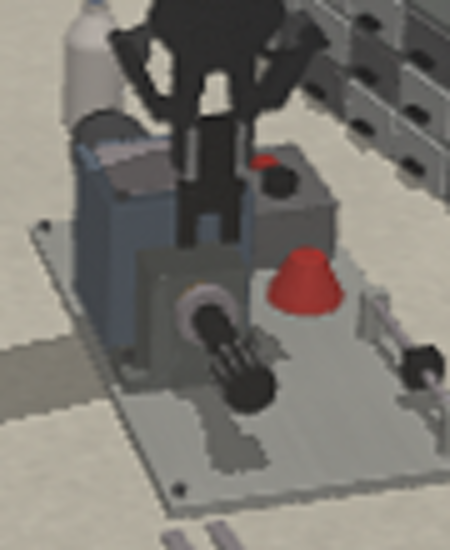

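View pics/top9.png

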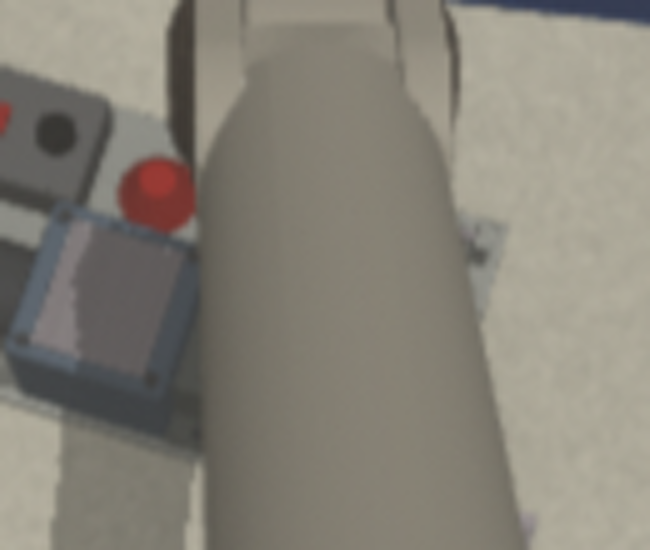

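Request:
{"method": "servo_tool", "body": {
  "moves": [
    [0.3,-0.1,0.8,0,1.8],
    [0.4,-0.13,1.6,0,1.8],
    [0.4,-0.13,2.0,0,1.8],
    [0.4,-0.13,2.0,0,1.8],
    [0.4,-0.13,2.0,0,1.8]
  ]
}}

```text
t: 13.65
tcp_pos: [0.523, 0.0701, 0.2247]
orientation: [[0.184, 0.983, -0.001], [0.983, -0.184, -0.0], [-0.001, -0.001, -1.0]]
contact_force: [-0.3, 0.8, -0.3]
finger_gap: 0.0236
```

```bash
python3 g.py .2225 -.005; python3 s.py;  python3 - <<'E'
from h import *
w=np.load("w.npy"); o=env.observe(); t=o["tcp_pos"]; zb=t[2]-.0537-.030
p=[t[0],t[1],w[2]]
def prof(y): return W(p,np.array([[a,y,zb+b] for a,b in((-.02,0),(.02,0),(.02,-.038),(.0085,-.038),(.0085,-.014),(-.0085,-.014),(-.0085,-.038),(-.02,-.038),(-.02,0))]))
P=[(prof(-.004),(0,255,255)),(prof(.004),(255,255,0))]+wpolys(w,.0099)
I=env.get_image("side");cv2.imwrite(f"pics/side10raw.png",I)
a=overlay("side",I,[],300,160,350,230,8);b=overlay("side",I,P,300,160,350,230,8)
cv2.imwrite("pics/side10.png",np.hstack([a,b]))
E
```

```text
t 13.65 tcp [0.523  0.0701 0.2247] gap 0.0236 F [-0.3  0.8 -0.3] j [-0.27  0.35  0.11  1.94 -0.05  0.85 -0.32]
shift cm [-0.18  0.11  0.22] roll -0.0
t 13.65 tcp in winder mm [ -1.07  -3.2  224.75] F winder [-0.5  0.8 -0.3] gap 23.6 M [-0.02  0.05  0.02]
```

View pics/side10.png

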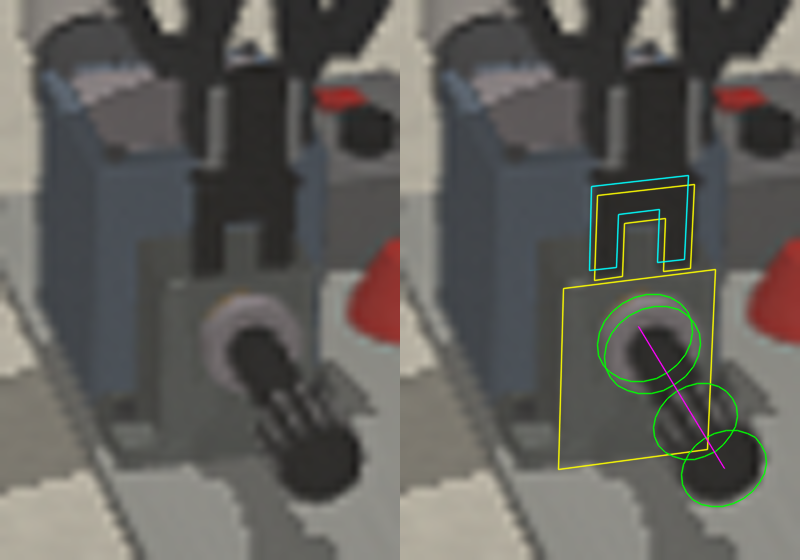

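Request:
{"method": "servo_tool", "body": {
  "moves": [
    [-0.1,0.03,0,0,1.8],
    [-0.18,0.07,0.1,0,1.8],
    [-0.18,0.07,0.2,0,1.8],
    [-0.18,0.07,0.2,0,1.8],
    [-0.18,0.07,0.2,0,1.8]
  ]
}}

```text
t: 14.12
tcp_pos: [0.5238, 0.0682, 0.2235]
orientation: [[0.184, 0.983, 0.0], [0.983, -0.184, 0.0], [0.0, 0.0, -1.0]]
contact_force: [0.3, 0.7, -0.1]
finger_gap: 0.0229
```

```bash
python3 s.py
```

```text
t 14.12 tcp in winder mm [ 6.0000e-02 -4.9200e+00  2.2349e+02] F winder [ 0.1  0.7 -0.1] gap 22.9 M [ 0.03  0.03 -0.03]
```

Good: y −4.9. Lower in small steps, watching force.

Request:
{"method": "servo_tool", "body": {
  "moves": [
    [0,-0.03,0.2,0,1.8],
    [0,-0.03,0.4,0,1.8],
    [0,-0.03,0.6,0,1.8],
    [0,-0.03,0.8,0,1.8],
    [0,-0.03,0.9,0,1.8]
  ]
}}

```text
t: 14.53
tcp_pos: [0.5233, 0.0684, 0.214]
orientation: [[0.184, 0.983, -0.001], [0.983, -0.184, -0.0], [-0.0, -0.001, -1.0]]
contact_force: [0.5, 1.2, -0.8]
finger_gap: 0.0232
```

```bash
python3 s.py
```

```text
t 14.53 tcp in winder mm [ -0.48  -4.89 214.02] F winder [ 0.2  1.3 -0.8] gap 23.2 M [-0.02 -0.01  0.01]
```

Request:
{"method": "servo_tool", "body": {
  "moves": [
    [0,0,0.2,0,1.8],
    [0,0,0.4,0,1.8],
    [0,0,0.6,0,1.8],
    [0,0,0.8,0,1.8],
    [0,0,0.8,0,1.8]
  ]
}}

```text
t: 14.95
tcp_pos: [0.5236, 0.0687, 0.2061]
orientation: [[0.184, 0.983, 0.0], [0.983, -0.184, 0.0], [0.0, 0.0, -1.0]]
contact_force: [-0.4, 1.1, -1.4]
finger_gap: 0.0234
```

```bash
python3 s.py
```

```text
t 14.95 tcp in winder mm [ -0.24  -4.48 206.15] F winder [-0.6  1.  -1.4] gap 23.4 M [ 0.48 -0.18  0.  ]
```

Request:
{"method": "servo_tool", "body": {
  "moves": [
    [0,0,0.2,0,1.8],
    [0,0,0.4,0,1.8],
    [0,0,0.6,0,1.8],
    [0,0,0.8,0,1.8],
    [0,0,0.9,0,1.8]
  ]
}}

```text
t: 15.37
tcp_pos: [0.5237, 0.0687, 0.1973]
orientation: [[0.184, 0.983, 0.0], [0.983, -0.184, 0.0], [0.001, 0.0, -1.0]]
contact_force: [0.7, 2.4, 1.4]
finger_gap: 0.0232
```

```bash
python3 s.py
```

```text
t 15.37 tcp in winder mm [ -0.21  -4.48 197.33] F winder [0.2 2.5 1.4] gap 23.2 M [ 0.79 -0.12 -0.04]
```

Request:
{"method": "servo_tool", "body": {
  "moves": [
    [0.05,0,0.2,0,1.8],
    [0.05,0,0.4,0,1.8],
    [0.05,0,0.6,0,1.8],
    [0.05,0,0.8,0,1.8],
    [0.05,0,0.9,0,1.8]
  ]
}}

```text
t: 15.78
tcp_pos: [0.5235, 0.0689, 0.1881]
orientation: [[0.184, 0.983, -0.0], [0.983, -0.184, 0.0], [-0.0, -0.0, -1.0]]
contact_force: [0.3, 1.9, 1.3]
finger_gap: 0.0228
```

```bash
python3 s.py
```

```text
t 15.78 tcp in winder mm [ -0.37  -4.35 188.14] F winder [-0.   2.   1.3] gap 22.8 M [ 0.65 -0.16 -0.01]
```

Seven mm left.

Request:
{"method": "servo_tool", "body": {
  "moves": [
    [0.05,0,0.2,0,1.8],
    [0.05,0,0.4,0,1.8],
    [0.05,0,0.5,0,1.8],
    [0.05,0,0.6,0,1.8],
    [0.05,0,0.7,0,1.8]
  ]
}}

```text
t: 16.2
tcp_pos: [0.5235, 0.069, 0.1812]
orientation: [[0.184, 0.983, -0.0], [0.983, -0.184, -0.0], [-0.0, -0.0, -1.0]]
contact_force: [-0.2, 1.6, -0.1]
finger_gap: 0.0232
```

```bash
python3 s.py
```

```text
t 16.2 tcp in winder mm [ -0.37  -4.21 181.22] F winder [-0.5  1.5 -0.1] gap 23.2 M [ 0.23 -0.04 -0.  ]
```

Request:
{"method": "servo_tool", "body": {
  "moves": [
    [0,0,0.05,0,1.8],
    [0,0,0.1,0,1.8],
    [0,0,0.15,0,1.8],
    [0,0,0.2,0,1.8],
    [0,0,0.2,0,1.8]
  ]
}}

```text
t: 16.62
tcp_pos: [0.5236, 0.069, 0.1805]
orientation: [[0.184, 0.983, -0.0], [0.983, -0.184, -0.0], [-0.0, -0.0, -1.0]]
contact_force: [-2.9, -1.5, 11.6]
finger_gap: 0.0235
```

```bash
python3 s.py
```

```text
t 16.62 tcp in winder mm [ -0.35  -4.22 180.53] F winder [-2.6 -2.  11.6] gap 23.5 M [0.04 0.9  0.02]
```

Shoulder is down on the block (expected 180.7, force 11.6 N). Unload and open.

Request:
{"method": "servo_tool", "body": {
  "moves": [
    [0,0,-0.1,0,1.8],
    [0,0,-0.15,0,3],
    [0,0,-0.15,0,4],
    [0,0,-0.15,0,5],
    [0,0,-0.15,0,5]
  ]
}}

```text
t: 17.03
tcp_pos: [0.5236, 0.0692, 0.1808]
orientation: [[0.184, 0.983, -0.0], [0.983, -0.184, -0.0], [-0.0, -0.0, -1.0]]
contact_force: [-0.2, 0.3, -0.3]
finger_gap: 0.0501
```

Request:
{"method": "servo_tool", "body": {
  "moves": [
    [0,0,-0.15,0,5],
    [0,0,-2,0,5],
    [0,0,-4.5,0,6],
    [0,0,-7,0,6],
    [-2,0,-7.5,0,6]
  ]
}}

```text
t: 17.45
tcp_pos: [0.5226, 0.0539, 0.2599]
orientation: [[0.178, 0.984, 0.007], [0.984, -0.178, 0.003], [0.005, 0.006, -1.0]]
contact_force: [0.9, 0.5, -0.1]
finger_gap: 0.0603
```

```bash
python3 s.py;python3 g.py .21 -.094 -.0004;  python3 - <<'E'
from h import *
w=np.load("w.npy"); zb=.097
p=W(w,[[-.0003,-.0045,0]])[0]; p=[p[0],p[1],w[2]]
def prof(y): return W(p,np.array([[a,y,zb+b] for a,b in((-.02,0),(.02,0),(.02,-.038),(.0085,-.038),(.0085,-.014),(-.0085,-.014),(-.0085,-.038),(-.02,-.038),(-.02,0))]))
I=env.get_image("side");cv2.imwrite(f"pics/side11raw.png",I)
a=overlay("side",I,[],300,140,350,230,7)
J=cv2.imread("pics/side11raw.png")
cv2.imwrite("pics/side11.png",a)
E
```

```text
t 17.45 tcp in winder mm [  1.51 -19.29 259.95] F winder [ 0.8  0.6 -0.1] gap 60.3 M [ 0.   -0.15 -0.02]
t 17.45 tcp [0.5226 0.0539 0.2599] gap 0.0603 F [ 0.9  0.5 -0.1] j [-0.25  0.3   0.12  1.93 -0.05  0.92 -0.29]
shift cm [-7.49 -0.26  4.96] roll 0.005
```

View pics/side11.png

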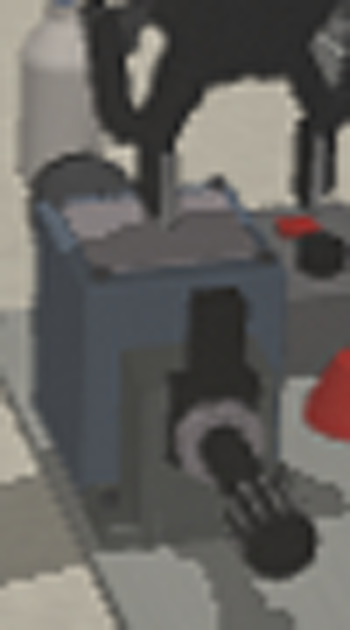

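Request:
{"method": "servo_tool", "body": {
  "moves": [
    [-3.5,-0.2,1,0,6],
    [-7,-0.2,3,0,6],
    [-7.5,-0.2,5,0,6],
    [-7.5,-0.2,6,0,6],
    [-7.5,-0.2,6,0,6]
  ]
}}

```text
t: 17.92
tcp_pos: [0.5025, -0.0236, 0.1935]
orientation: [[0.185, 0.983, -0.005], [0.983, -0.185, 0.0], [-0.001, -0.005, -1.0]]
contact_force: [-0.0, 1.1, 0.3]
finger_gap: 0.0598
```

```bash
python3 s.py;python3 g.py .1318 -.094 -.0004
```

```text
t 17.92 tcp in winder mm [ -4.06 -99.12 193.53] F winder [-0.2  1.1  0.3] gap 59.8 M [0.03 0.04 0.01]
t 17.92 tcp [ 0.5025 -0.0236  0.1935] gap 0.0598 F [-0.   1.1  0.3] j [-0.13  0.36  0.15  2.02 -0.08  0.77 -0.12]
shift cm [0.52 0.4  6.17] roll -0.001
```

Request:
{"method": "servo_tool", "body": {
  "moves": [
    [0.3,0.3,0.5,0,6],
    [0.4,0.3,2.5,0,6],
    [0.4,0.3,4.5,0,6],
    [0.4,0.3,5.8,0,6],
    [0.4,0.3,5.8,0,6]
  ]
}}

```text
t: 18.33
tcp_pos: [0.5075, -0.0181, 0.1362]
orientation: [[0.181, 0.984, -0.003], [0.984, -0.181, 0.001], [0.0, -0.003, -1.0]]
contact_force: [-0.2, 0.5, -0.2]
finger_gap: 0.0599
```

```bash
python3 s.py;python3 g.py .1318 -.094 -.0004
```

```text
t 18.33 tcp in winder mm [ -0.16 -92.81 136.19] F winder [-0.3  0.5 -0.2] gap 59.9 M [0.05 0.03 0.04]
t 18.33 tcp [ 0.5075 -0.0181  0.1362] gap 0.0599 F [-0.2  0.5 -0.2] j [-0.12  0.46  0.13  2.04 -0.1   0.65 -0.11]
shift cm [-0.12 -0.02  0.44] roll 0.003
```

Request:
{"method": "servo_tool", "body": {
  "moves": [
    [-0.1,-0.02,0.3,0,5.5],
    [-0.1,-0.02,0.3,0,4.5],
    [-0.1,-0.02,0.3,0,3.8],
    [-0.1,-0.02,0.3,0,2.8],
    [-0.1,-0.02,0.3,0,2.8]
  ],
  "newtons": 40
}}

```text
t: 18.75
tcp_pos: [0.5069, -0.0206, 0.136]
orientation: [[0.184, 0.983, -0.001], [0.983, -0.184, 0.001], [0.001, -0.002, -1.0]]
contact_force: [-4.4, 1.9, 6.6]
finger_gap: 0.0328
```

```bash
python3 s.py
```

```text
t 18.75 tcp in winder mm [ -0.28 -95.34 136.02] F winder [-4.7  1.   6.6] gap 32.8 M [ 0.36  1.   -0.12]
```

Request:
{"method": "servo_tool", "body": {
  "moves": [
    [0.05,-0.08,-0.08,0,2.8],
    [0.1,-0.08,-0.08,0,2.8],
    [0.2,-0.08,-0.08,0,2.8],
    [0.3,-0.08,-0.08,0,2.8],
    [0.4,-0.08,-0.08,0,2.8]
  ]
}}

```text
t: 19.17
tcp_pos: [0.5072, -0.0187, 0.1361]
orientation: [[0.185, 0.983, -0.001], [0.983, -0.185, -0.002], [-0.002, -0.0, -1.0]]
contact_force: [-5.0, -8.3, 4.9]
finger_gap: 0.0328
```

```bash
python3 s.py
```

```text
t 19.17 tcp in winder mm [ -0.36 -93.41 136.09] F winder [-3.4 -9.1  4.9] gap 32.8 M [-1.62  0.96 -0.03]
```

Request:
{"method": "servo_tool", "body": {
  "moves": [
    [0.05,-0.05,0,0,2.8],
    [0.08,-0.05,-0.03,0,2.8],
    [0.08,-0.05,-0.03,0,2.8],
    [0.08,-0.05,-0.03,0,2.8],
    [0.08,-0.05,-0.03,0,2.8]
  ]
}}

```text
t: 19.58
tcp_pos: [0.5071, -0.0186, 0.1362]
orientation: [[0.186, 0.983, -0.0], [0.983, -0.186, -0.002], [-0.002, 0.0, -1.0]]
contact_force: [-1.3, -8.0, 1.5]
finger_gap: 0.0326
```

```bash
python3 s.py
python3 - <<'E'
from h import *
I=env.get_image("side");cv2.imwrite("pics/side12.png",overlay("side",I,[],300,140,350,230,7))
E
```

```text
t 19.58 tcp in winder mm [ -0.43 -93.41 136.16] F winder [ 0.1 -8.1  1.5] gap 32.6 M [-1.51  0.54  0.01]
```

View pics/side12.png

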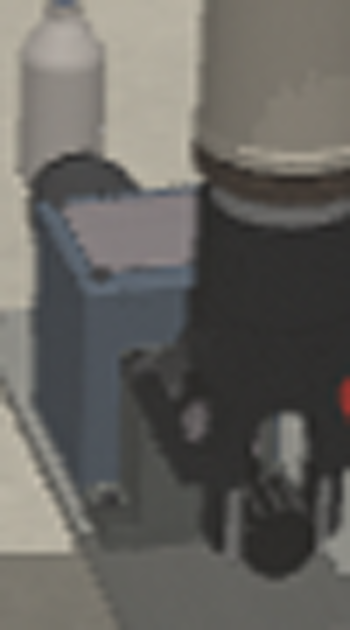

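Request:
{"method": "servo_tool", "body": {
  "moves": [
    [-0.2,0,0,0,2.8],
    [-0.35,0,0,0,2.8],
    [-0.5,0,0,0,2.8],
    [-0.6,0,0,0,2.8],
    [-0.7,0,0,0,2.8]
  ]
}}

```text
t: 20.05
tcp_pos: [0.5066, -0.0207, 0.1362]
orientation: [[0.182, 0.983, 0.001], [0.983, -0.182, 0.003], [0.003, 0.001, -1.0]]
contact_force: [2.3, 8.7, -2.8]
finger_gap: 0.0322
```

```bash
python3 s.py
```

```text
t 20.05 tcp in winder mm [ -0.48 -95.55 136.19] F winder [ 0.6  8.9 -2.8] gap 32.2 M [ 1.79 -0.24 -0.26]
```

Request:
{"method": "servo_tool", "body": {
  "moves": [
    [-0.05,0,0,0,2.8],
    [-0.1,0,0,0,2.8],
    [-0.1,0,0,0,2.8],
    [-0.1,0,0,0,2.8],
    [-0.1,0,0,0,2.8]
  ]
}}

```text
t: 20.47
tcp_pos: [0.5066, -0.0208, 0.1362]
orientation: [[0.182, 0.983, 0.002], [0.983, -0.182, 0.003], [0.004, 0.001, -1.0]]
contact_force: [1.1, 7.9, -3.3]
finger_gap: 0.0325
```

```bash
python3 s.py
```

```text
t 20.47 tcp in winder mm [ -0.48 -95.61 136.19] F winder [-0.4  7.9 -3.3] gap 32.5 M [ 1.77 -0.26 -0.3 ]
```

Request:
{"method": "servo_tool", "body": {
  "moves": [
    [0.2,0,0,0,2.8],
    [0.3,0,0,0,3.5],
    [0.3,0,0,0,5],
    [0.3,0,0,0,6],
    [0.3,0,0,0,6]
  ]
}}

```text
t: 20.88
tcp_pos: [0.5064, -0.0217, 0.1362]
orientation: [[0.184, 0.983, 0.0], [0.983, -0.184, -0.0], [-0.0, 0.0, -1.0]]
contact_force: [0.2, -0.4, -0.3]
finger_gap: 0.0599
```

Request:
{"method": "servo_tool", "body": {
  "moves": [
    [0,0,-2,0,6],
    [0,0,-5,0,6],
    [0,0,-8.5,0,6],
    [-3,0,-11,0,6],
    [-6,0,-13,0,6]
  ]
}}

```text
t: 21.3
tcp_pos: [0.4962, -0.0795, 0.2687]
orientation: [[0.18, 0.984, 0.003], [0.984, -0.18, 0.0], [0.001, 0.003, -1.0]]
contact_force: [0.6, -1.1, -0.7]
finger_gap: 0.0601
```

Request:
{"method": "servo_tool", "body": {
  "moves": [
    [-4,0,0,0,6],
    [-6,0,0,0,6],
    [-6,0,0,0,6],
    [-6,0,0,0,6],
    [-6,0,0,0,6]
  ]
}}

```text
t: 21.72
tcp_pos: [0.4842, -0.1385, 0.2659]
orientation: [[0.184, 0.983, -0.0], [0.983, -0.184, 0.001], [0.001, -0.0, -1.0]]
contact_force: [1.4, 0.6, 0.2]
finger_gap: 0.0601
```

```bash
python3 s.py
python3 - <<'E'
from h import *
w=np.load("w.npy")
I=env.get_image("side");T=env.get_image("top")
cv2.imwrite("pics/side13.png",overlay("side",I,[],300,160,440,310,4))
cv2.imwrite("pics/top13.png",overlay("top",T,[],290,120,480,220,4))
for c in("side","top"): print(c,[(round(d["conf"],2),np.round(d["uv"],1).tolist()) for d in env.place_of(c,"fork8_grip")][:3],proj(c,W(w,[[-.0004,-.0045,.127]])[0]).round(1))
E
```

```text
t 21.72 tcp in winder mm [  -0.92 -215.48  265.93] F winder [1.3 0.8 0.2] gap 60.1 M [ 0.01 -0.03  0.01]
side [(0.64, [329.9, 188.9]), (0.29, [402.4, 285.7])] [330.1 186.8]
top [(0.62, [329.9, 178.3])] [332.2 179.5]
```

View pics/side13.png

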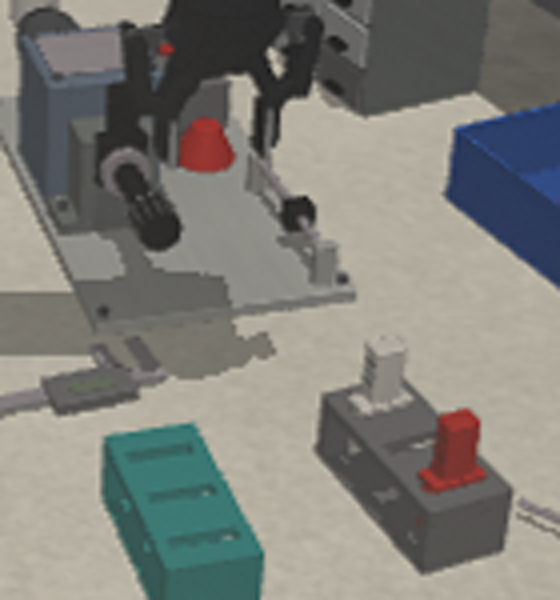

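View pics/top13.png

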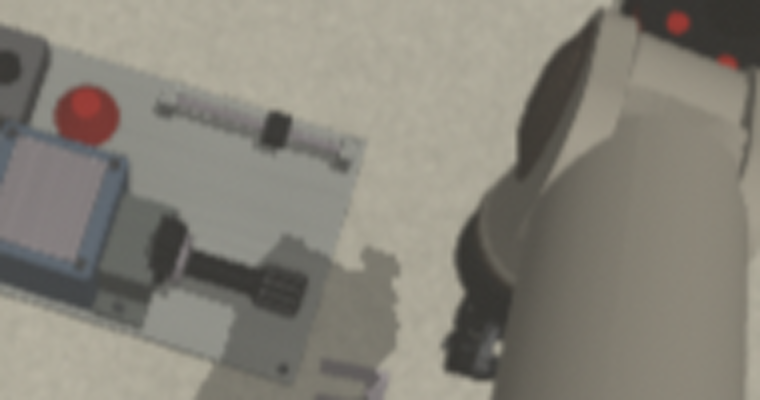

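```bash
python3 -c "
from station import env
print(env.close_job())"
```

```text
the job is handed in; nothing more can be done
None
```

The 8 mm black spacer is fitted between flange and block, and the job is handed in at about 22 s. No verdict was reported.

- **Float:** I pushed the spindle in and pulled it out with about 11 N at the tool on each stop. The travel was about 9.9 mm, so only the 8 mm spacer leaves 3 mm or less.
- **Fitting:** The spacer went down with no more than about 2.5 N sideways. Its shoulder met the block with the tool at 180.5 mm, against 180.7 mm expected, and I let it go there.
- **Check:** I pushed the spindle in onto the spacer with 8–9 N and pulled it out to its stop with 8–9 N. The remaining float was about 1.9 mm, which agrees with 9.9 − 8.
- **Last pictures:** The spacer stands upright behind the flange, the white and red spacers hang in the rack, and the gripper is clear of everything. The network's position for the spacer was within about 2 pixels of where it should be.
- **Small disagreements:**
  - The side view suggested the spindle sits 1–2 mm further to +x than gripping the knob showed. I went by the grip.
  - The gripper overshot by up to 16 mm while moving to the rack, without touching anything I could see. I corrected that before closing on the spacer.

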